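# Clamp the mushroom slicer to the serving table

### The job

Slide the hand mushroom slicer along the table, tongue first, until its tongue is squarely home against the stop in the throat of the hold-down clamp, easing it up to the stop rather than ramming it. Then wind the clamp's handwheel down on the tongue just until the indicator tab pops out of the back of the clamp, stop there without overtightening, and let go, leaving the other things on the table alone.

Things in the scene. Friction and masses are not known exactly. Their poses are not given: they have to be found in the camera images.
- clamp: The hold-down clamp, a grey cast C-frame fixed to the table at a different place and yaw each time. Origin: on the table top, below its vertical screw axis. x points from the screw to the column (the way the tongue slides in), z up. Throat 69 mm high, open on the -x side and both y sides. Column x 30 to 75 mm, 44 mm wide; foot plate behind it to x 150 mm, 98 mm wide, 12 mm thick.
- screw_axis (a point): Same point and axes as the clamp's origin: on the table below the screw axis. Around it, the clamp's arm above the throat is 36 mm wide with a round boss of 24 mm radius about the screw, top 111 mm above the table.
- stop_face (a point): Middle of the clamp's steel stop face, 6 mm above the table, 30 mm beyond the screw axis; axes as the clamp. The face is 64 mm wide, upright, square to the x axis, and forms the end of the throat.
- stop: The steel stop plate on the front of the clamp's column (4 mm thick, 64 mm wide, 2 to 42 mm above the table); origin and axes as the clamp.
- foot: The clamp's steel pressing foot at the lower end of the screw: a 30 mm disc that goes down without turning as the handwheel is wound. Axes as the clamp; the underside of the disc is 22 mm above this body's origin. At the start it hangs 2 to 10 mm above the top of a 12 mm thick tongue lying on the table.
- wheel_hub (a point): Middle of the dark three-spoked handwheel (108 mm over the rim, rim 12 mm thick, 141 mm above the table) on the screw axis. Clockwise from above winds the screw and foot down 8 mm a turn; the wheel keeps its height. It takes 1 to 2 turns to bring the tab out: free until the foot touches, then more against the clamp's springs. Needs 0.12 to 0.3 N m; stays where it is left.
- grip_center (a point): Centre (half-way up) of the black upright crank grip on the handwheel: 22 mm diameter, 46 mm tall, standing 46 mm from the screw axis, 175 mm above the table, its foot 11 mm above the rim's mid-plane. It revolves freely on its own pin, so it can be held at one tool yaw while it is carried round in a circle about the screw axis.
- tab (a joint): How far the indicator tab stands out (m): 0 in, 0.024 fully out. A flat steel tab 30 mm wide, 9 mm thick, 75 to 95 mm above the table, in a slot in the back of the column (away from the throat). Stays in until the clamp force reaches the set value (about 70 N), then comes right out within a sixth of a turn, and goes in again if the screw is backed off. A further quarter turn overtightens.
- slicer: Aluminium hand mushroom slicer, 0.9 kg: base plate 180 x 110 x 12 mm, side cheeks 86 mm high with a pack of steel blades between them, a flat mounting tongue (66 mm long, 60 mm wide, 12 mm thick) at the front (+x) end of the base. Origin: centre of the underside of the base plate; x points to the tongue, z up.
- tongue_tip (a point): Middle of the slicer's tongue end face, 155 mm ahead (+x) of the slicer's origin and 6 mm above the table; axes as the slicer. Home = this point meets stop_face with the two x axes in line.
- bar_center (a point): Centre of the slicer's black round carrying bar: 20 mm diameter, 90 mm long between the cheeks, running along the slicer's y axis, 76 mm above the table and 10 mm behind (-x of) the slicer's origin. Free space of more than 45 mm before and behind it down to 45 mm above the table.
- tin: Bystander: open steel tin, 72 mm diameter, 45 mm tall, near the clamp. Origin at its underside.
- squeeze: Bystander: white squeeze bottle, 56 mm diameter, 170 mm tall. Origin at its underside.
- amber: Bystander: amber glass bottle, 62 mm diameter, 220 mm tall. Origin at its underside.
- roll: Bystander: upright paper roll, 110 mm diameter, 200 mm tall. Origin at its underside.
- turner: Bystander: griddle turner lying on the table, 280 mm long.
- salt: Bystander: salt jar, 60 mm diameter, 90 mm tall. Origin at its underside.

How it is judged (in metres and radians):
On the way, in this order (a step that is already met when the one before it is completed fails the run):
1. the slicer's tongue is home and square against the stop (x of tongue_tip in the frame of stop_face above -0.0025 m and y of tongue_tip in the frame of stop_face between -0.012 and 0.012 m and angle between the x axis of slicer and the x axis of stop_face, either way round below 0.07 rad), for 0.2 s.
2. the indicator tab has popped out under the clamp's load on the tongue (value of joint tab above 0.015 m and contact force between foot and slicer above 50 N), for 0.2 s.
At the end, for the whole second after the job is handed in: The tab is out (more than 15 mm), the foot still presses the tongue with more than 50 N, and the slicer rests with its tongue within 2.5 mm of the stop, within 12 mm of its middle and within 4 degrees of square (all of step 1 and all of step 2 and linear speed of slicer below 0.01 m/s); the robot touches nothing.
It fails at once if the clamp is overtightened: more than 83 N of foot on tongue (contact force between foot and slicer above 83 N).
It fails at once if the slicer is rammed into the stop with more than 30 N (contact force between slicer and stop above 30 N).
It fails at once if the slicer is tipped over (angle between slicer's own z axis and vertical above 0.4 rad).
It fails at once if a bystander is moved (distance of any of tin, squeeze, amber, roll, turner, salt from where it was at the start of the episode above 0.03 m).
It also fails if it takes over 72 s, if anything falls off the work surface, if the arm or the gripper's body presses on something with over 40 N, if the wrist force passes 120 N, or if a joint passes its speed limit or range.

### The arm

A 6-joint arm with a two-finger parallel gripper is mounted at the origin on the work surface. World frame = base frame: x ahead of the robot, y to its left, z up, the work surface at z = 0. Lengths are in mm, angles in rad, forces in N, time in s.
With the tool pointing down it reaches from about 275 to 975 mm from the base axis. Payload 8.4 kg.
Tool frame: the origin (TCP) lies at the very end of the fingers, on their centre line; the grasp point (between the pads) lies manip.grip_point_offset behind it (manip.grip_point_offset is the distance from the TCP to the grasp point, in mm); y points along the fingers, x is the direction in which the jaws open and shut, and the axes are right-handed (so a half turn about y gives the same grasp; the last joint's range is limited). The gripper opens to 92 mm and grips with 3 to 60 N. Pads are 20 mm wide; open, the fingers measure 128 mm over their backs; the gripper's body (75 mm by 189 mm) begins 69 mm behind the grasp point.
Start: joints at [1.318, 0.353, 1.633, -0, 1.155, -0.002], TCP at [155.11, 605.449, 214.583] pointing down, gripper open.
Joint ranges: [-2.63, 2.63], [-0.92, 2.1], [0.06, 2.66], [-1.3, 4.44], [0, 2.69], [-3.02, 3.02]. Speed limits (rad/s): [2.22, 2.22, 2.79, 3.14, 3.14, 3.14].

### API

Orientations are given as a unit quaternion [x, y, z, w].
In Python, from cell import readout, imaging, ticket, manip gives the robot as it stands. The module is installed in compiled form; this text tells all that it offers.
- The arm moves only by the tool servo_tool, never from a script. Its argument "rows" is a list that holds one entry, the list of rows, each a list of 6 numbers: the shift along the tool's x, y, z scaled (see below), then the turn, a rotation vector about the tool's x, y, z scaled (see below). In form: [[[x, y, z, wx, wy, wz], ...]]. A call has 1 to 20 rows; each row is the pose to reach, as a shift and turn from the pose commanded when the call began, along the tool's axes at that moment; what a row does not reach only later rows make up. The controller multiplies each number of a shift by 500 mm and each number of a turn by 45 degrees. A row lasts 1/12 s, in which the tool goes at most 41.7 mm and 7.16 degrees, less where a joint would pass 70% of its speed; a pose out of reach is approached as far as the arm can. A call with a number of a shift or a turn outside -1 to 1 is refused whole. A call with a gripper value outside its range is refused whole. "claw" is the gripper's target within -1 to 1 (shut at 1, half-way at 0, fully open at -1), set as the call begins (left out, the last holds). The fingers move at their own pace and stop on an object; the grip force is fixed at half the most. Time passes only in rows, so rows that repeat a pose let the fingers close. It gives the time, the measured TCP pose, the force and the opening at its end, in the units of the state.
- readout.observe(): the state, without advancing time (a new reading comes with each control period).
- imaging.read_camera(name): name is "scene" or "side" or "wrist"; returns the picture (480x640x3 uint8, red, green, blue); there is no depth.
- imaging.camera_model(name): a dict with "fx", "fy", "cx", "cy" (pixels), "k1" (the pictures are not rectified: a ray, as slopes to the right and down, at radius r is drawn at 1 + k1 r^2 times it, then the intrinsics apply), "extrinsics" (4x4, takes a point from world to camera coordinates); the wrist camera has in their place "hand_eye" (4x4, takes a point from camera to tool coordinates, whose origin is the TCP and whose axes are the tool frame's). Camera axes: x right, y down, z forward; pixel columns grow to the right and rows downward; lengths in mm; the calibration is good to about 2 mm. A picture is of the moment at which its call begins: read the wrist's pose just before it. camera_model takes no time and is no camera call.
- ticket.hand_in(): hands the job in, once; it reports no verdict.
The state is a dict: "time_s": time; "joint_positions": joint angles; "dq": joint speeds; "tau": joint torques, N m; "ee_pos": TCP position; "orientation": TCP orientation; "contact_force": force on the tool from outside, world axes, zero at the start; "torque": the same for the moment, N m; "finger_gap": finger opening in mm.
Only numpy, scipy, OpenCV 4.12 (cv2) and the standard library are available. Lean on these libraries where they do the work, as an engineer would, in place of code of your own. Each camera call takes 0.05 s, during which the arm holds its last target.

## Working session

There is one attempt and no reset: what is moved stays moved. The work goes in short steps, Python scripts to look and compute and a tool call to move; the robot and the scene stay as the last step left them, time stands still between calls to the robot, and variables do not carry over. Pictures are saved under pics/ and viewed, and the job is handed in when it is done.

Besides the shell and the picture viewer there is one more tool, called after "Emit:" as name(argument=value, ...), one argument or row to a line, values as JSON. servo_tool: Moves the arm, as the interface text tells. Shifts and turns lie within -1 to 1; 1 stands for 500 mm of shift or 45 degrees of turn. Its arguments: {"type":"object","properties":{"rows":{"type":"array"},"claw":{"type":"number"}},"required":["rows"]}

```bash
mkdir -p pics; python3 - <<'E'
from cell import readout, imaging, manip
import cv2, numpy as np
s=readout.observe();print(s, manip.grip_point_offset)
for n in("scene","side","wrist"):
    im=imaging.read_camera(n);cv2.imwrite(f"pics/{n}0.png",im[:,:,::-1])
    m=imaging.camera_model(n);print(n,m)
E
```

```text
{'time_s': 0.0, 'joint_positions': array([ 1.31763288e+00,  3.53663812e-01,  1.63415668e+00, -2.04520698e-06,
        1.15520084e+00, -2.37780150e-03]), 'dq': array([ 1.53097032e-03, -4.04776454e-05,  3.63651177e-04,  8.79077967e-04,
        2.33835585e-03,  9.38654611e-05]), 'tau': array([ 9.10269841e-05, -5.93835533e+01, -3.34232998e+01,  6.97890390e-02,
        2.32661044e-02, -1.63095506e-04]), 'ee_pos': array([154.96146406, 604.95350555, 213.84427335]), 'orientation': array([ 0.5589155 ,  0.43314282, -0.43394155, -0.55829696]), 'contact_force': array([-0.47091011,  0.41701359, -0.11254917]), 'torque': array([-0.01629094,  0.03362113, -0.02689866]), 'finger_gap': 91.87543606492649} 18.700000000000003
scene {'fx': 592.6855552813364, 'fy': 592.6855552813364, 'cx': 303.3512413960331, 'cy': 239.34176055273065, 'k1': -0.07422626060879871, 'extrinsics': array([[ 2.28474000e-01,  9.73538264e-01,  4.78320094e-03,
        -1.77053507e+02],
       [ 7.58771976e-01, -1.74989155e-01, -6.27410458e-01,
        -3.11540507e+02],
       [-6.09971080e-01,  1.46976336e-01, -7.78674025e-01,
       
[... 390 characters left out ...]
6385e-01,
         1.36825251e+02],
       [ 2.72355891e-02,  8.74108835e-01, -4.84965944e-01,
         1.61153952e+03],
       [ 0.00000000e+00,  0.00000000e+00,  0.00000000e+00,
         1.00000000e+00]])}
wrist {'fx': 378.75846521656763, 'fy': 378.75846521656763, 'cx': 317.20586939721613, 'cy': 235.8233862760418, 'k1': -0.020747973671697992, 'hand_eye': array([[ 9.99999959e-01,  2.08894389e-04, -1.97491674e-04,
         3.38504035e-01],
       [ 2.44716612e-04, -2.58104250e-01,  9.66117041e-01,
        -1.69084873e+02],
       [ 1.50842988e-04, -9.66117049e-01, -2.58104290e-01,
         7.25777900e+01],
       [ 0.00000000e+00,  0.00000000e+00,  0.00000000e+00,
         1.00000000e+00]])}
```

View pics/scene0.png

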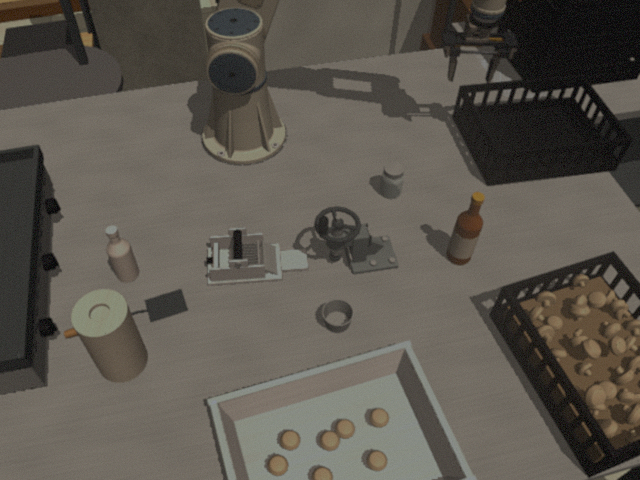

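View pics/side0.png

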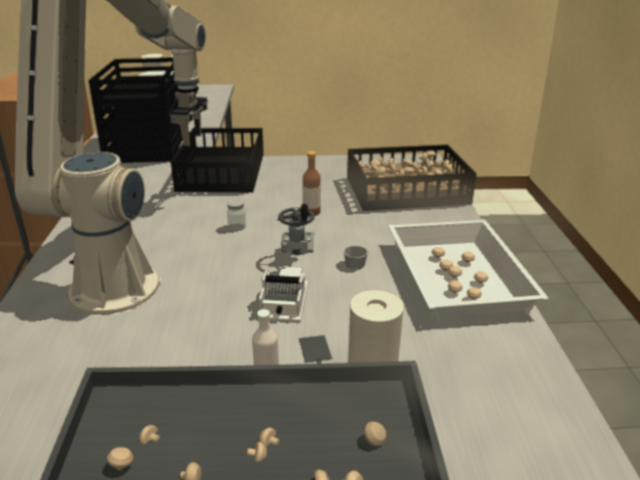

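View pics/wrist0.png

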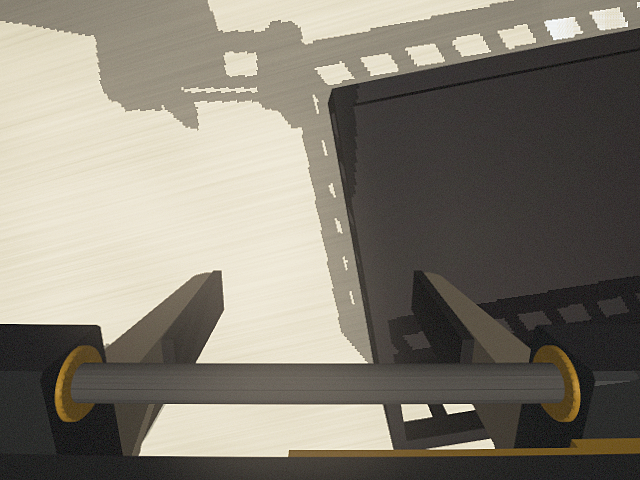

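```bash
cat > h.py <<'E'
from cell import readout, imaging, manip
import cv2, numpy as np
from scipy.spatial.transform import Rotation as R
def cam(n,s=None):
    m=imaging.camera_model(n)
    K=np.array([[m['fx'],0,m['cx']],[0,m['fy'],m['cy']],[0,0,1]]);d=np.array([m['k1'],0,0,0,0.])
    if n=='wrist':
        T=np.eye(4);T[:3,:3]=R.from_quat(s['orientation']).as_matrix();T[:3,3]=s['ee_pos']
        E=np.linalg.inv(T@m['hand_eye'])
    else:E=m['extrinsics']
    return K,d,E
def onplane(c,px,z):
    K,d,E=c;px=np.array(px,float).reshape(-1,1,2)
    r=cv2.undistortPoints(px,K,d).reshape(-1,2);r=np.c_[r,np.ones(len(r))]@E[:3,:3]
    o=-E[:3,:3].T@E[:3,3];t=(np.broadcast_to(z,len(r))-o[2])/r[:,2];return o+r*t[:,None]
def proj(c,P):
    K,d,E=c
    return cv2.projectPoints(np.array(P,float).reshape(-1,3),cv2.Rodrigues(E[:3,:3])[0],E[:3,3],K,d)[0].reshape(-1,2)
def tri(c1,p1,c2,p2):
    f=lambda c,p:cv2.undistortPoints(np.array(p,float).reshape(1,1,2),c[0],c[1]).reshape(2,1)
    X=cv2.triangulatePoints(c1[2][:3],c2[2][:3],f(c1,p1),f(c2,p2));return (X[:3]/X[3]).ravel()
def snap(n,name):
    s=readout.observe();im=imaging.read_camera(n);cv2.imwrite(f'pics/{name}.png',im[:,:,::-1])
    np.savez(f'pics/{name}.npz',q=s['orientation'],p=s['ee_pos']);return s,im
def load(name):
    z=np.load(f'pics/{name}.npz');return dict(orientation=z['q'],ee_pos=z['p'])
E
python3 - <<'E'
from h import *
s=readout.observe();print(R.from_quat(s['orientation']).as_matrix().round(3))
c=cam('scene')
print(onplane(c,[(338,213),(240,260),(295,261),(392,190),(460,250),(337,322),(125,275),(120,370),(165,305)],[141,40,12,0,0,0,0,0,0]).round(0))
for n,b in(('scene',(190,190,230,150)),('side',(220,140,180,190))):
    im=cv2.imread(f'pics/{n}0.png');x,y,w,h=b
    cv2.imwrite(f'pics/{n}0c.png',cv2.resize(im[y:y+h,x:x+w],None,fx=3,fy=3,interpolation=cv2.INTER_CUBIC))
E
```

```text
[[ 0.248 -0.    -0.969]
 [ 0.969 -0.001  0.248]
 [-0.001 -1.     0.   ]]
[[ 481.  151.  141.]
 [ 488.  -89.   40.]
 [ 500.   43.   12.]
 [ 315.  358.    0.]
 [ 552.  459.    0.]
 [ 684.  101.    0.]
 [ 440. -369.    0.]
 [ 696. -392.    0.]
 [ 549. -281.    0.]]
```

View pics/scene0c.png

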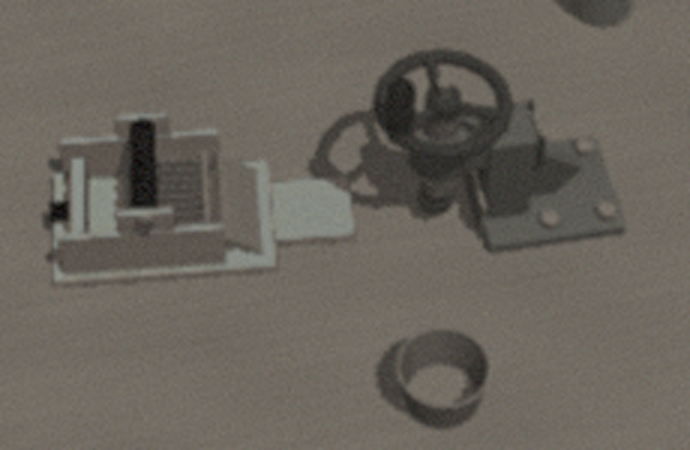

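View pics/side0c.png

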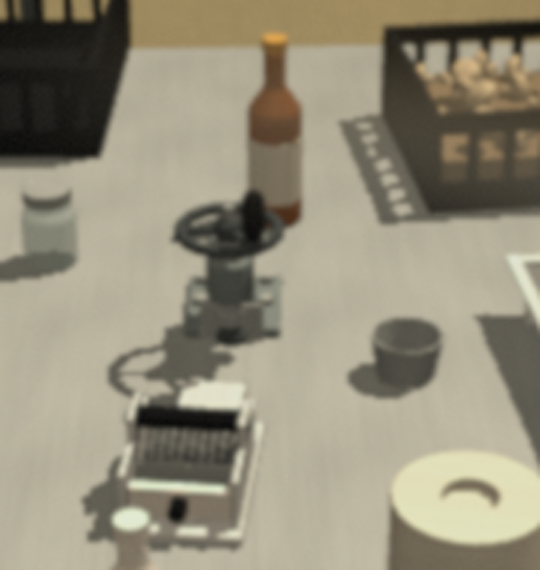

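Emit:
servo_tool(
  rows=[
    [[-0.4, -0.2, -0.3, 0, -0.16, 0], [-0.945, -0.232, -0.706, 0, -0.32, 0], [-0.945, -0.232, -0.706, 0, -0.32, 0], [-0.945, -0.232, -0.706, 0, -0.32, 0], [-0.945, -0.232, -0.706, 0, -0.32, 0], [-0.945, -0.232, -0.706, 0, -0.32, 0], [-0.945, -0.232, -0.706, 0, -0.32, 0], [-0.945, -0.232, -0.706, 0, -0.32, 0], [-0.945, -0.232, -0.706, 0, -0.32, 0], [-0.945, -0.232, -0.706, 0, -0.32, 0], [-0.945, -0.232, -0.706, 0, -0.32, 0], [-0.945, -0.232, -0.706, 0, -0.32, 0], [-0.945, -0.232, -0.706, 0, -0.32, 0], [-0.945, -0.232, -0.706, 0, -0.32, 0], [-0.945, -0.232, -0.706, 0, -0.32, 0], [-0.945, -0.232, -0.706, 0, -0.32, 0], [-0.945, -0.232, -0.706, 0, -0.32, 0], [-0.945, -0.232, -0.706, 0, -0.32, 0], [-0.945, -0.232, -0.706, 0, -0.32, 0], [-0.945, -0.232, -0.706, 0, -0.32, 0]],
  ],
  claw=0.1,
)

```text
time_s: 1.82
ee_pos: [379.3, 61.1, 330.3]
orientation: [-0.499, -0.5, 0.501, 0.5]
contact_force: [0.2, 0.6, -0.1]
finger_gap: 41.2
```

```bash
python3 - <<'E'
from h import *
s,im=snap('wrist','w1');print(s['time_s'],s['ee_pos'],R.from_quat(s['orientation']).as_matrix().round(4),s['finger_gap'])
E
```

```text
1.8167 [379.31508671  61.08866078 330.31306158] [[-2.4e-03 -5.0e-04 -1.0e+00]
 [ 1.0e+00  1.0e-04 -2.4e-03]
 [ 1.0e-04 -1.0e+00  5.0e-04]] 41.15759020987619
```

View pics/w1.png

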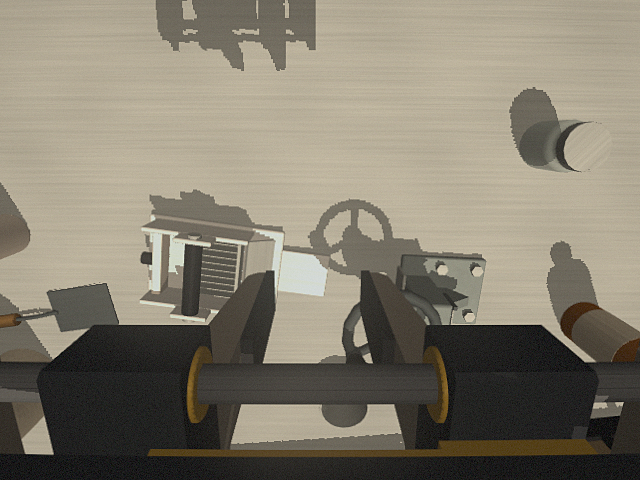

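Emit:
servo_tool(
  rows=[
    [[0, 0, -0.15, 0, 0, 0], [0, 0, -0.3, 0, 0, 0], [0, 0, -0.3, 0, 0, 0], [0, 0, -0.3, 0, 0, 0], [0, 0, -0.3, 0, 0, 0], [0, 0, -0.3, 0, 0, 0], [0, 0, -0.3, 0, 0, 0]],
  ],
)

```text
time_s: 2.45
ee_pos: [528.7, 60.8, 330.1]
orientation: [-0.499, -0.5, 0.501, 0.5]
contact_force: [0.2, 0.8, 0.2]
finger_gap: 41.6
```

```bash
python3 - <<'E'
from h import *
s,im=snap('wrist','w2');print(s['time_s'],s['ee_pos'],s['finger_gap'],np.abs(s['dq']).max())
E
```

```text
2.45 [528.73841056  60.76120924 330.07217669] 41.60396026799596 0.022801149360164075
```

View pics/w2.png

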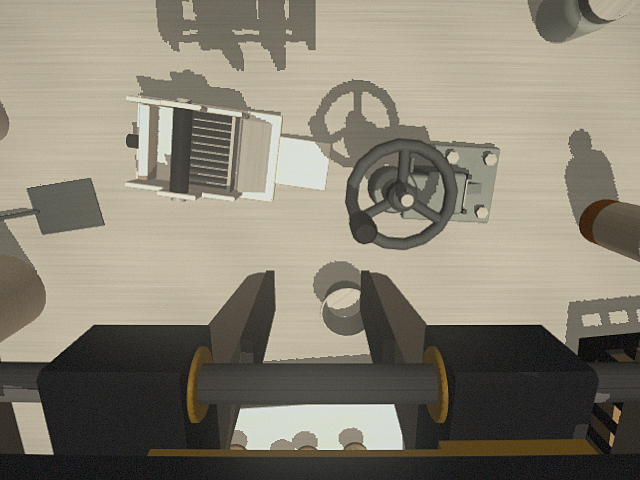

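```bash
python3 - <<'E'
import cv2
im=cv2.imread('pics/w2.png')
cv2.imwrite('pics/w2a.png',cv2.resize(im[85:210,120:345],None,fx=3.5,fy=3.5,interpolation=cv2.INTER_CUBIC))
cv2.imwrite('pics/w2b.png',cv2.resize(im[120:260,335:510],None,fx=4,fy=4,interpolation=cv2.INTER_CUBIC))
E
```

```text
(no output)
```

View pics/w2a.png

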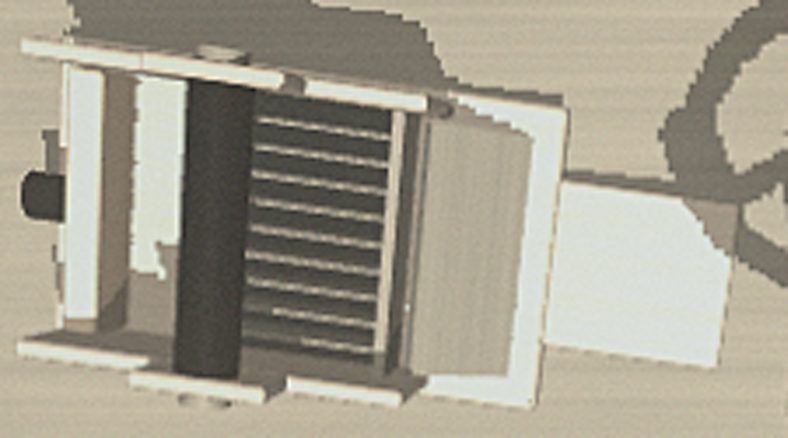

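View pics/w2b.png

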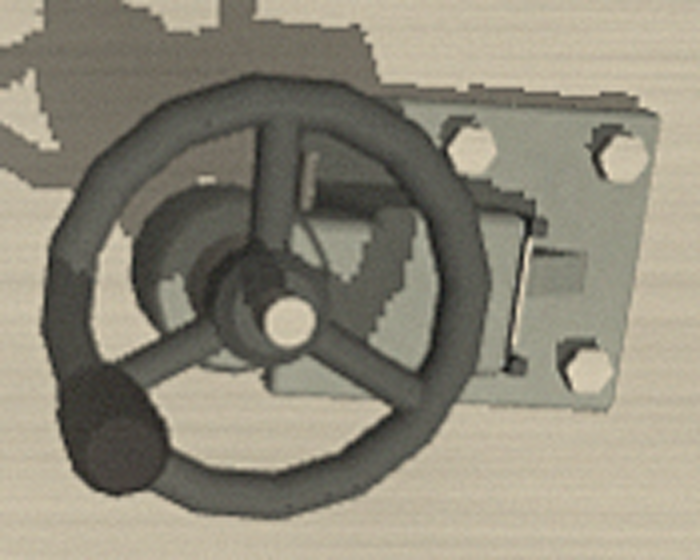

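```bash
python3 - <<'E'
from h import *
c=cam('wrist',load('w2'))
A=lambda p:np.array(p,float)/3.5+[120-.36,85-.36]
B=lambda p:np.array(p,float)/4+[335-.375,120-.375]
t=onplane(c,A([(740,203),(718,367),(568,107),(537,405),(563,178),(547,343)]),12)
print(t.round(1))
print('tonguew',np.linalg.norm(t[0]-t[1]),'basew',np.linalg.norm(t[2]-t[3]))
def ang(a,b): # direction a->b is -y?? print perpendicular yaw
    v=b-a; return np.degrees(np.arctan2(v[1],v[0]))
print('yaw slicer (tip,base,sides)',ang(t[0],t[1])+90,ang(t[2],t[3])+90,ang((t[4]+t[5])/2,(t[0]+t[1])/2), ang(t[4],t[0]),ang(t[5],t[1]))
f=onplane(c,B([(658,115),(610,410),(275,393),(400,98)]),12)
print(f.round(1),np.linalg.norm(f[0]-f[1]),ang(f[0],f[1])+90,ang(f[2],f[1]),ang(f[3],f[0]))
# rim: dark mask
im=cv2.imread('pics/w2.png');g=im.max(2)
m=(g<105).astype(np.uint8);cv2.imwrite('pics/m.png',m[120:260,335:510]*255)
# sample rim outer points by hand
ro=B([(258,73),(165,103),(95,165),(52,240),(43,310),(160,480),(220,508),(280,518),(350,503),(430,445),(470,380),(490,310),(478,235),(440,150),(380,105),(320,80)])
# silhouettes of a torus-ish rim: use mid-plane 141
P=onplane(c,ro,141)[:,:2]
M=np.c_[2*P,np.ones(len(P))];x=np.linalg.lstsq(M,(P**2).sum(1),rcond=None)[0];r=np.sqrt(x[2]+x[0]**2+x[1]**2)
print('rim',x[:2],r,(np.linalg.norm(P-x[:2],axis=1)-r).round(1))
ri=B([(255,118),(180,150),(115,215),(92,290),(105,340),(200,455),(270,475),(340,462),(400,420),(435,350),(440,280),(420,210),(370,145),(300,118)])
P=onplane(c,ri,141)[:,:2]
M=np.c_[2*P,np.ones(len(P))];x2=np.linalg.lstsq(M,(P**2).sum(1),rcond=None)[0];print('rim in',x2[:2],np.sqrt(x2[2]+x2[0]**2+x2[1]**2))
print('grip top',onplane(c,B([(122,457)]),198))
E
```

```text
[[465.2  78.3  12. ]
 [524.   70.8  12. ]
 [432.4  17.5  12. ]
 [538.2   3.7  12. ]
 [456.6  15.2  12. ]
 [515.3   8.   12. ]]
tonguew 59.28022269274839 basew 106.713831860188
yaw slicer (tip,base,sides) 82.75307294634277 82.57462764066494 82.1626045074015 82.25221186573707 82.07262538423447
[[471.3 290.4  12. ]
 [566.7 286.   12. ]
 [561.2 174.5  12. ]
 [466.6 208.2  12. ]] 95.45223060063718 87.3951806476725 87.18030858580909 86.67545860064453
rim [511.75702804 141.41160911] 52.917996623576414 [ 0.6  0.6  0.2  1.   0.7 -3.2 -1.4  0.7  1.7  1.3  0.4  0.4 -1.4 -0.4
 -1.1 -0.3]
rim in [511.35951624 142.0296694 ] 42.21759997930352
grip top [[534.742967   100.44184791 198.        ]]
```

```bash
cat >> h.py <<'E'
def tool(yaw,tilt):
    a=np.radians(yaw);th=np.radians(tilt);u=np.array([np.cos(a),np.sin(a),0]);k=np.array([0,0,1.])
    x=u*np.cos(th)+k*np.sin(th);y=u*np.sin(th)-k*np.cos(th);return np.c_[x,y,np.cross(x,y)]
def rel(s,P,Rt):
    R0=R.from_quat(s['orientation']).as_matrix()
    sh=R0.T@(np.array(P)-s['ee_pos'])/500;w=R.from_matrix(R0.T@Rt).as_rotvec(degrees=True)/45
    return np.r_[sh,w].round(4)
E
python3 - <<'E'
from h import *
s=readout.observe();c=cam('wrist',load('w2'))
A=lambda p:np.array(p,float)/3.5+[120-.36,85-.36]
# bar silhouettes mid points near two ends
P=onplane(c,A([(221,85),(209,370),(215,230)]),76);print(P.round(1))
print(proj(c,[472.8,-89,76])*1,A([(215,230)]))
bar=np.array([472.8,-89,76]);T=tool(82.4,28)
for b in(100,-14.7): print(rel(s,bar-T[:,1]*b,T), (bar-T[:,1]*b).round(1))
E
```

```text
[[429.  -82.5  76. ]
 [516.2 -93.9  76. ]
 [472.3 -88.1  76. ]]
[[180.30045042 150.85623198]] [[181.06857143 150.35428571]]
[-0.3922  0.3324  0.1242 -0.0428  0.167  -0.6214] [ 466.6 -135.5  164.3]
[-0.2854  0.535   0.1097 -0.0428  0.167  -0.6214] [473.7 -82.2  63. ]
```

Emit:
servo_tool(
  rows=[
    [[-0.15, 0.08, 0.05, -0.015, 0.06, -0.2], [-0.3, 0.2, 0.1, -0.03, 0.12, -0.45], [-0.392, 0.332, 0.124, -0.043, 0.167, -0.621], [-0.392, 0.332, 0.124, -0.043, 0.167, -0.621], [-0.392, 0.332, 0.124, -0.043, 0.167, -0.621], [-0.392, 0.332, 0.124, -0.043, 0.167, -0.621], [-0.392, 0.332, 0.124, -0.043, 0.167, -0.621], [-0.392, 0.332, 0.124, -0.043, 0.167, -0.621], [-0.392, 0.332, 0.124, -0.043, 0.167, -0.621], [-0.392, 0.332, 0.124, -0.043, 0.167, -0.621]],
  ],
  claw=0.26,
)

```text
time_s: 3.33
ee_pos: [468.1, -135.0, 165.8]
orientation: [-0.404, -0.581, 0.323, 0.628]
contact_force: [0.4, 0.3, -0.2]
finger_gap: 34.3
```

```bash
python3 - <<'E'
from h import *
s,im=snap('wrist','w3');print(s['time_s'],s['ee_pos'],s['finger_gap'],np.abs(s['dq']).max(),s['joint_positions'])
bar=np.array([472.6,-88.6,76]);T=tool(82.4,28)
print(rel(s,bar+T[:,1]*14.7,T),proj(cam('wrist',s),[bar,bar+[-44.6,5.9,0],bar-[-44.6,5.9,0]]))
E
```

```text
3.3333 [ 468.07695569 -135.01219182  165.76381057] 34.25960290773527 0.020042478623449413 [-0.59924936  0.32753799  1.90189175  0.47042565  1.18645791 -2.27683969]
[-2.000e-03  2.317e-01  3.800e-03  2.700e-03  1.000e-04 -1.000e-04] [[316.21688557 233.83564157]
 [316.09876045 172.29843481]
 [316.32646215 290.42283196]]
```

View pics/w3.png

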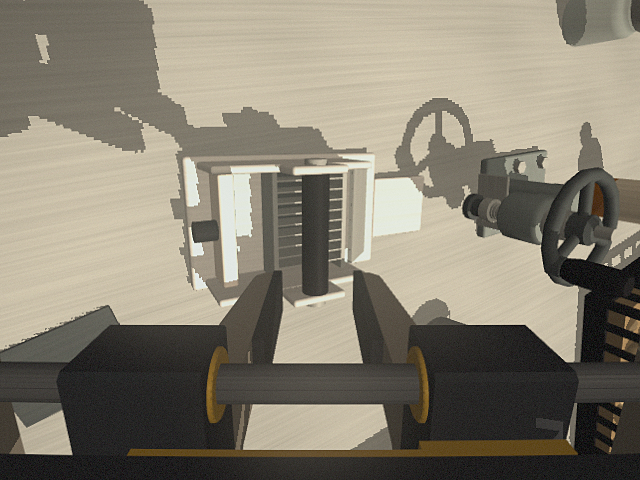

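Emit:
servo_tool(
  rows=[
    [[-0.001, 0.06, 0.001, 0, 0, 0], [-0.002, 0.12, 0.002, 0, 0, 0], [-0.002, 0.16, 0.003, 0, 0, 0], [-0.002, 0.19, 0.004, 0, 0, 0], [-0.002, 0.215, 0.004, 0, 0, 0], [-0.002, 0.232, 0.004, 0, 0, 0], [-0.002, 0.232, 0.004, 0, 0, 0], [-0.002, 0.232, 0.004, 0, 0, 0]],
  ],
)

```text
time_s: 4.05
ee_pos: [473.7, -81.9, 62.5]
orientation: [-0.404, -0.581, 0.323, 0.628]
contact_force: [0.4, -0.7, 0.4]
finger_gap: 33.8
```

```bash
python3 - <<'E'
from h import *
s,im=snap('wrist','w4');print(s['time_s'],s['ee_pos'],s['finger_gap'],s['contact_force'])
bar=np.array([472.6,-88.6,76]);T=tool(82.4,28)
print(rel(s,bar+T[:,1]*14.7,T))
E
```

```text
4.05 [473.71869703 -81.87118318  62.5260844 ] 33.785582285135064 [ 0.41586029 -0.71402066  0.35075381]
[ 0.0006 -0.0008  0.0004  0.0019  0.0021 -0.0005]
```

View pics/w4.png

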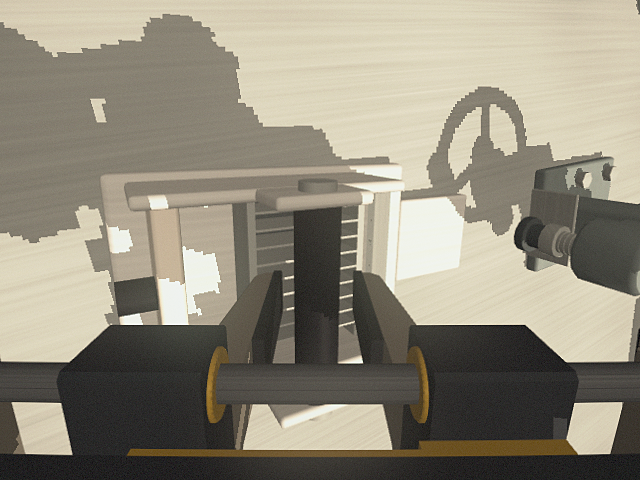

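Bar sits between the fingers (column ~318). Close.

Emit:
servo_tool(
  rows=[
    [[0, 0, 0, 0, 0, 0], [0, 0, 0, 0, 0, 0], [0, 0, 0, 0, 0, 0], [0, 0, 0, 0, 0, 0], [0, 0, 0, 0, 0, 0], [0, 0, 0, 0, 0, 0]],
  ],
  claw=1,
)

```text
time_s: 4.6
ee_pos: [473.7, -82.4, 62.6]
orientation: [-0.404, -0.581, 0.322, 0.629]
contact_force: [0.4, 1.6, 7.1]
finger_gap: 18.9
```

```bash
python3 - <<'E'
from h import *
s=readout.observe();print(s['time_s'],s['ee_pos'],s['finger_gap'],s['contact_force'],s['torque'])
# assume slicer at bar/yaw now; target with tip d mm short of stop
y0,y1=82.4,87.1
bar0=s['ee_pos']-R.from_quat(s['orientation']).as_matrix()[:,1]*14.7;print(bar0)
R0=R.from_quat(s['orientation']).as_matrix()
u1=np.array([np.cos(np.radians(y1)),np.sin(np.radians(y1)),0])
stop=np.array([511.6,140.7,0])+30*u1
for d in(60,25,10,0):
    b=stop-u1*(165+d)+[0,0,bar0[2]]
    Rz=R.from_euler('z',y1-y0,degrees=True).as_matrix()
    Rt=Rz@R0
    print(d,b.round(1),rel(s,b+Rt[:,1]*14.7,Rt))
E
```

```text
4.6 [473.72650223 -82.44084725  62.64644441] 18.934240434412168 [0.4040063  1.55066615 7.10266509] [ 0.74542055 -0.09641794 -0.03334213]
[472.77514619 -89.28876709  75.61914327]
60 [501.7 -54.1  75.6] [ 0.0684  0.0366 -0.0468  0.0491 -0.0922 -0.0002]
25 [503.5 -19.1  75.6] [ 0.13    0.0694 -0.041   0.0491 -0.0922 -0.0002]
10 [504.3  -4.1  75.6] [ 0.1564  0.0834 -0.0385  0.0491 -0.0922 -0.0002]
0 [504.8   5.9  75.6] [ 0.1739  0.0928 -0.0368  0.0491 -0.0922 -0.0002]
```

Emit:
servo_tool(
  rows=[
    [[0.012, 0.006, -0.008, 0.008, -0.015, 0], [0.024, 0.013, -0.016, 0.016, -0.03, 0], [0.036, 0.019, -0.025, 0.026, -0.05, 0], [0.048, 0.026, -0.034, 0.035, -0.067, 0], [0.059, 0.032, -0.041, 0.042, -0.08, 0], [0.068, 0.0366, -0.047, 0.049, -0.092, 0], [0.08, 0.043, -0.0458, 0.049, -0.092, 0], [0.092, 0.0494, -0.0447, 0.049, -0.092, 0], [0.104, 0.0556, -0.0435, 0.049, -0.092, 0], [0.114, 0.061, -0.0425, 0.049, -0.092, 0], [0.122, 0.0652, -0.0418, 0.049, -0.092, 0], [0.13, 0.0694, -0.041, 0.049, -0.092, 0], [0.13, 0.0694, -0.041, 0.049, -0.092, 0], [0.13, 0.0694, -0.041, 0.049, -0.092, 0]],
  ],
)

```text
time_s: 5.77
ee_pos: [505.2, -13.4, 62.6]
orientation: [-0.382, -0.597, 0.348, 0.614]
contact_force: [2.3, -3.0, 5.3]
finger_gap: 19.2
```

```bash
python3 - <<'E'
from h import *
s,im=snap('wrist','w5');print(s['time_s'],s['ee_pos'],s['finger_gap'],s['contact_force'],s['torque'])
snap('scene','s5')
i=cv2.imread('pics/s5.png');cv2.imwrite('pics/s5c.png',cv2.resize(i[170:300,200:420],None,fx=3.5,fy=3.5,interpolation=cv2.INTER_CUBIC))
E
```

```text
5.7667 [505.23777669 -13.40822116  62.59437043] 19.186894372023662 [ 2.28588202 -3.0032396   5.33004057] [-0.2435134  -0.32579897 -0.18153547]
```

View pics/w5.png

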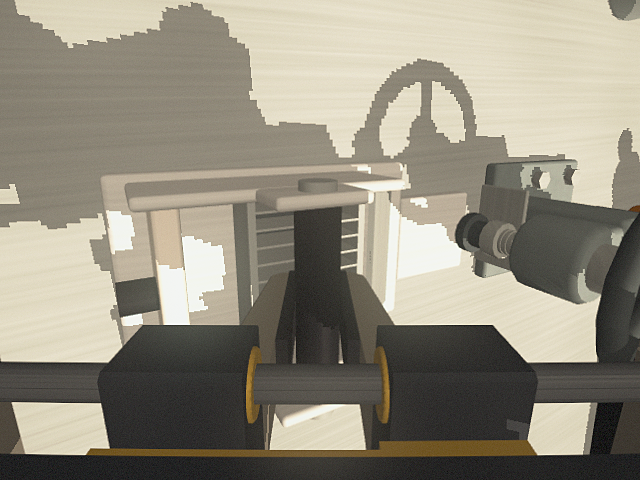

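View pics/s5c.png

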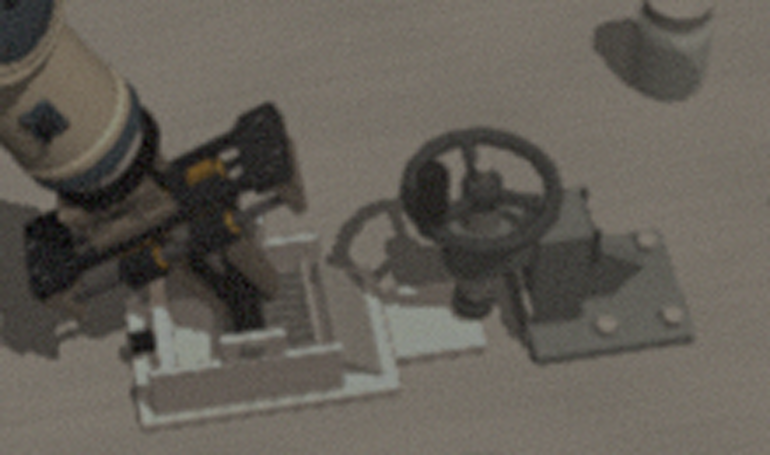

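```bash
python3 - <<'E'
from h import *
c=cam('wrist',load('w5'))
i=cv2.imread('pics/w5.png');cv2.imwrite('pics/w5c.png',cv2.resize(i[150:310,380:600],None,fx=3.5,fy=3.5,interpolation=cv2.INTER_CUBIC))
t=onplane(c,[(466,193),(462,266),(408,171)],12);print(t)
u1=np.array([np.cos(np.radians(87.1)),np.sin(np.radians(87.1))]);n=np.array([-u1[1],u1[0]])
for p in t:
    d=p[:2]-(np.array([511.6,140.7])+30*u1);print(d@u1,d@n)
E
```

```text
[[483.89713066 142.52256097  12.        ]
 [543.59872112 143.61708211  12.        ]
 [461.7840367   84.92830235  12.        ]]
-29.581342685593295 27.759600581521223
-25.46774424955789 -31.81015842995464
-88.22061007529746 46.93051268365806
```

View pics/w5c.png

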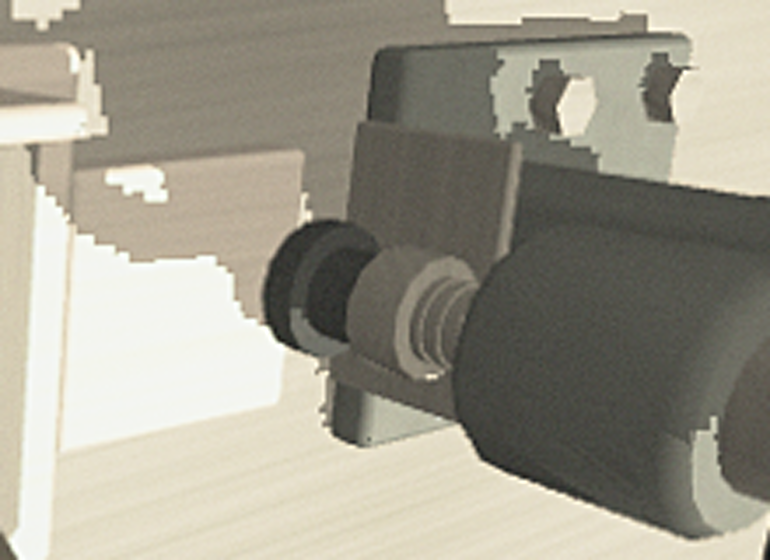

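```bash
python3 - <<'E'
from h import *
c=cam('wrist',load('w5'))
A=lambda p:np.array(p,float)/3.5+[380-.36,150-.36]
t=onplane(c,A([(303,152),(282,403),(72,172),(60,452)]),12)
print(t.round(1))
print('tongue side yaws',[np.degrees(np.arctan2(*(b-a)[1::-1])).round(2) for a,b in((t[2],t[0]),(t[3],t[1]))])
print('stop bl/tl',onplane(c,A([(358,122),(512,142)]),[2,42]).round(1))
u1=np.array([np.cos(np.radians(87.1)),np.sin(np.radians(87.1))]);n=np.array([-u1[1],u1[0]])
sf=np.array([511.6,140.7])+30*u1;print('pred stop corner',sf+32*n, 'yaw from ori',tool and np.degrees(np.arctan2(*(R.from_quat(load('w5')['orientation']).as_matrix()[:2,0][::-1]))))
m=(t[0]+t[1])[:2]/2-sf;print('tip mid rel',m@u1,m@n)
print(proj(c,[[*(sf+32*n),2],[*(sf+32*n),42],[*(sf-32*n),2]]),A([(358,122),(512,142)]))
E
```

```text
[[484.  142.8  12. ]
 [542.1 141.5  12. ]
 [480.   78.6  12. ]
 [538.7  76.8  12. ]]
tongue side yaws [np.float64(86.49), np.float64(86.98)]
stop bl/tl [[481.9 172.1   2. ]
 [481.  170.   42. ]]
pred stop corner [481.15876877 172.2805548 ] yaw from ori 87.10488419596439
tip mid rel -28.523375543834188 -1.3516888616214666
[[482.12884049 183.59763225]
 [527.90181903 190.01766258]
 [473.7049863  257.9842198 ]] [[481.92571429 184.49714286]
 [525.92571429 190.21142857]]
```

Emit:
servo_tool(
  rows=[
    [[0.0053, 0.0028, 0.0005, 0, 0, 0], [0.0124, 0.0066, 0.001, 0, 0, 0], [0.0194, 0.0103, 0.0015, 0, 0, 0], [0.0265, 0.0141, 0.002, 0, 0, 0], [0.0336, 0.0178, 0.002, 0, 0, 0], [0.0389, 0.0207, 0.002, 0, 0, 0], [0.0389, 0.0207, 0.002, 0, 0, 0], [0.0389, 0.0207, 0.002, 0, 0, 0]],
  ],
)

```text
time_s: 6.53
ee_pos: [505.5, 8.4, 62.6]
orientation: [-0.382, -0.597, 0.348, 0.614]
contact_force: [1.1, -5.4, 7.3]
finger_gap: 18.9
```

```bash
python3 - <<'E'
from h import *
s,im=snap('wrist','w6');print(s['time_s'],s['ee_pos'],s['finger_gap'],s['contact_force'],s['torque'])
i=cv2.imread('pics/w6.png');cv2.imwrite('pics/w6c.png',cv2.resize(i[150:310,380:600],None,fx=3.5,fy=3.5,interpolation=cv2.INTER_CUBIC))
E
```

```text
6.5333 [505.46708433   8.41063314  62.5916779 ] 18.93237186366509 [ 1.06331327 -5.44090765  7.28937439] [-0.48136587 -0.21159948 -0.1343355 ]
```

View pics/w6c.png

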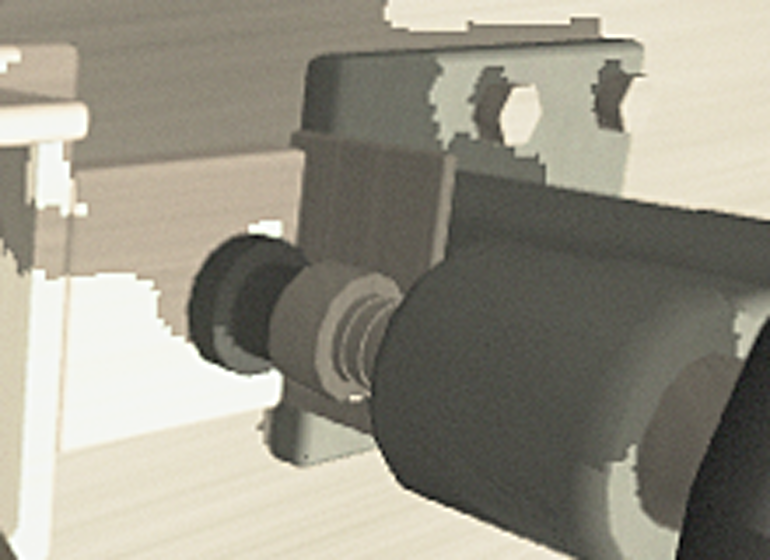

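Emit:
servo_tool(
  rows=[
    [[0.0009, 0.0005, 0, 0, 0, 0], [0.0018, 0.0009, 0, 0, 0, 0], [0.0026, 0.0014, 0, 0, 0, 0], [0.0035, 0.0019, 0, 0, 0, 0], [0.0044, 0.0023, 0, 0, 0, 0], [0.0053, 0.0028, 0, 0, 0, 0], [0.0062, 0.0033, 0, 0, 0, 0], [0.0062, 0.0033, 0, 0, 0, 0]],
  ],
)

```text
time_s: 7.25
ee_pos: [505.7, 11.3, 62.6]
orientation: [-0.382, -0.597, 0.348, 0.613]
contact_force: [-0.5, -9.7, 9.9]
finger_gap: 19.3
```

Emit:
servo_tool(
  rows=[
    [[0.0009, 0.0005, 0, 0, 0, 0], [0.0018, 0.0009, 0, 0, 0, 0], [0.0018, 0.0009, 0, 0, 0, 0]],
  ],
)

```text
time_s: 7.5
ee_pos: [505.7, 12.3, 62.6]
orientation: [-0.382, -0.597, 0.348, 0.613]
contact_force: [-0.3, -10.2, 8.6]
finger_gap: 19.1
```

```bash
python3 - <<'E'
from h import *
s,im=snap('wrist','w7');print(s['time_s'],s['ee_pos'],s['finger_gap'],s['contact_force'],s['torque'])
i=cv2.imread('pics/w7.png');cv2.imwrite('pics/w7c.png',cv2.resize(i[150:310,380:600],None,fx=3.5,fy=3.5,interpolation=cv2.INTER_CUBIC))
E
```

```text
7.5 [505.74071583  12.28738658  62.5773355 ] 19.110973895197187 [ -0.28353291 -10.20383194   8.61403507] [-1.00068036  0.05744839 -0.09307198]
```

View pics/w7c.png

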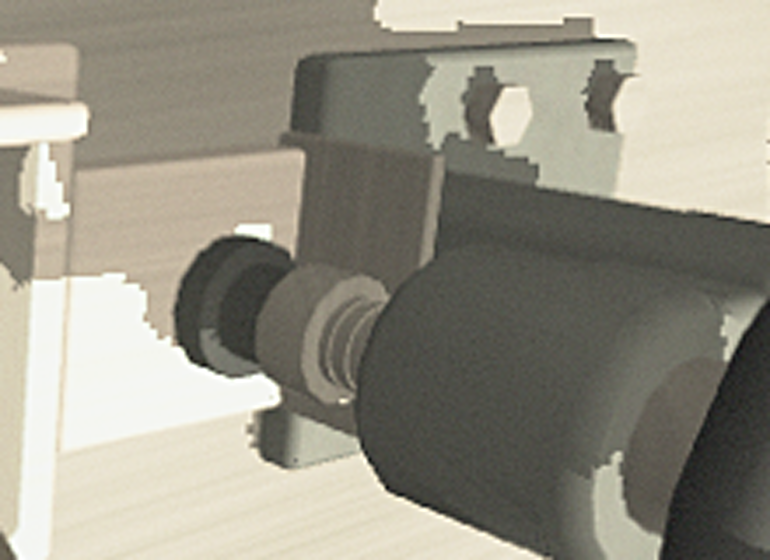

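```bash
python3 - <<'E'
from h import *
c=cam('wrist',load('w7'))
A=lambda p:np.array(p,float)/3.5+[380-.36,150-.36]
t=onplane(c,A([(304,150),(281,403),(72,170),(60,452)]),12)
print(t.round(1))
u1=np.array([np.cos(np.radians(87.1)),np.sin(np.radians(87.1))]);n=np.array([-u1[1],u1[0]])
sf=np.array([511.6,140.7])+30*u1
m=(t[0]+t[1])[:2]/2-sf;print('tip mid rel',m@u1,m@n)
print([(p[:2]-sf)@u1 for p in t[:2]])
q=onplane(c,A([(283,134),(443,152)]),[2,42]);print('stop corners',[((p[:2]-sf)@u1,(p[:2]-sf)@n) for p in q])
print(((proj(c,[[*(sf+32*n),z] for z in (2,12,42)])-[379.64,149.64])*3.5).round())
E
```

```text
[[484.  168.4  12. ]
 [542.4 166.6  12. ]
 [480.1 104.1  12. ]
 [539.1 102.3  12. ]]
tip mid rel -3.171311566113452 -0.2624609862329986
[np.float64(-3.718872722465988), np.float64(-2.6237504097608815)]
stop corners [(np.float64(0.6627570072671574), np.float64(30.87211763570404)), (np.float64(1.1441738571286997), np.float64(32.33099421243658))]
[[281. 129.]
 [317. 135.]
 [439. 154.]]
```

Emit:
servo_tool(
  rows=[
    [[0.0009, 0.0005, 0, 0, 0, 0], [0.0018, 0.0009, 0, 0, 0, 0], [0.0026, 0.0014, 0, 0, 0, 0], [0.0026, 0.0014, 0, 0, 0, 0]],
  ],
)

```text
time_s: 7.88
ee_pos: [505.8, 13.0, 62.5]
orientation: [-0.382, -0.597, 0.348, 0.613]
contact_force: [-2.8, -15.5, 12.3]
finger_gap: 19.1
```

Emit:
servo_tool(
  rows=[
    [[0.0007, 0.0004, 0, 0, 0, 0], [0.0014, 0.0007, 0, 0, 0, 0], [0.0014, 0.0007, 0, 0, 0, 0]],
  ],
)

```text
time_s: 8.13
ee_pos: [505.9, 13.0, 62.5]
orientation: [-0.383, -0.597, 0.349, 0.613]
contact_force: [-4.0, -20.7, 13.2]
finger_gap: 18.8
```

```bash
python3 - <<'E'
from h import *
s,im=snap('wrist','w8');print(s['time_s'],s['ee_pos'],s['finger_gap'],s['contact_force'],s['torque'])
i=cv2.imread('pics/w8.png');cv2.imwrite('pics/w8c.png',cv2.resize(i[160:240,430:530],None,fx=8,fy=7,interpolation=cv2.INTER_CUBIC))
E
```

```text
8.1333 [505.87815271  13.01902562  62.5310017 ] 18.794917412797687 [ -3.96991877 -20.74677824  13.22498838] [-2.20607559  0.72063784  0.21500571]
```

View pics/w8c.png

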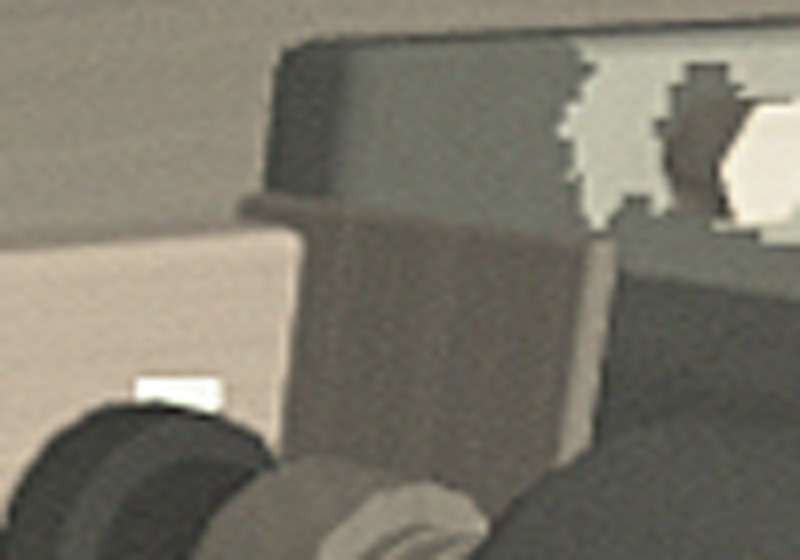

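```bash
python3 - <<'E'
from h import *
c=cam('wrist',load('w8'))
u1=np.array([np.cos(np.radians(87.1)),np.sin(np.radians(87.1))]);n=np.array([-u1[1],u1[0]])
sf=np.array([511.6,140.7])+30*u1
B=lambda p:np.array(p,float)/[8,7]+[430-.44,160-.43]
for nm,p,z in(('tongue',(302,229),12),('stop2',(243,203),2),('stop42',(583,240),42)):
    q=onplane(c,B([p]),z)[0][:2]-sf;print(nm,q@u1,q@n)
i=cv2.imread('pics/w8.png');cv2.imwrite('pics/w8d.png',cv2.resize(i[230:310,390:490],None,fx=8,fy=7,interpolation=cv2.INTER_CUBIC))
Rm=R.from_quat(readout.observe()['orientation']).as_matrix();print(np.degrees(np.arctan2(Rm[1,0],Rm[0,0])),np.degrees(np.arctan2(Rm[1,2],Rm[0,2]))-90)
E
```

```text
tongue -2.8051463726888732 29.089570362669576
stop2 0.13361569637525716 30.436080600730648
stop42 -2.8010492149628985 32.15135621457548
87.18263079975813 86.99228120518924
```

View pics/w8d.png

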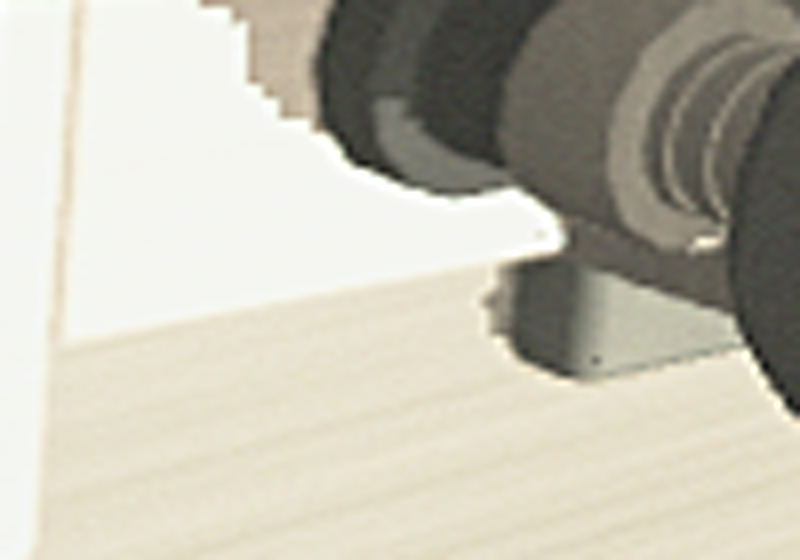

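Emit:
servo_tool(
  rows=[
    [[0.0005, -0.0009, 0, 0, 0, 0], [0.0009, -0.0018, 0, 0, 0, 0], [0.0009, -0.0018, 0, 0, 0, 0]],
  ],
)

```text
time_s: 8.43
ee_pos: [506.1, 13.1, 62.7]
orientation: [-0.383, -0.597, 0.349, 0.613]
contact_force: [0.2, -16.4, -0.7]
finger_gap: 18.8
```

Emit:
servo_tool(
  rows=[
    [[0.0005, 0.0003, 0, 0, 0, 0], [0.001, 0.0005, 0, 0, 0, 0], [0.001, 0.0005, 0, 0, 0, 0], [0.001, 0.0005, 0, 0, 0, 0]],
  ],
)

```text
time_s: 8.77
ee_pos: [506.4, 13.1, 62.6]
orientation: [-0.384, -0.597, 0.349, 0.612]
contact_force: [0.3, -19.9, 2.3]
finger_gap: 19.2
```

```bash
python3 - <<'E'
from h import *
s,im=snap('wrist','w9');print(s['time_s'],s['ee_pos'],s['finger_gap'],s['contact_force'],s['torque'])
i=cv2.imread('pics/w9.png');cv2.imwrite('pics/w9c.png',cv2.resize(i[150:280,380:540],None,fx=5,fy=4.6,interpolation=cv2.INTER_CUBIC))
E
```

```text
8.7667 [506.42141304  13.05152227  62.64811686] 19.168905344244212 [  0.26926879 -19.91444554   2.25251675] [-3.01477795  0.06143476 -0.10053095]
```

View pics/w9c.png

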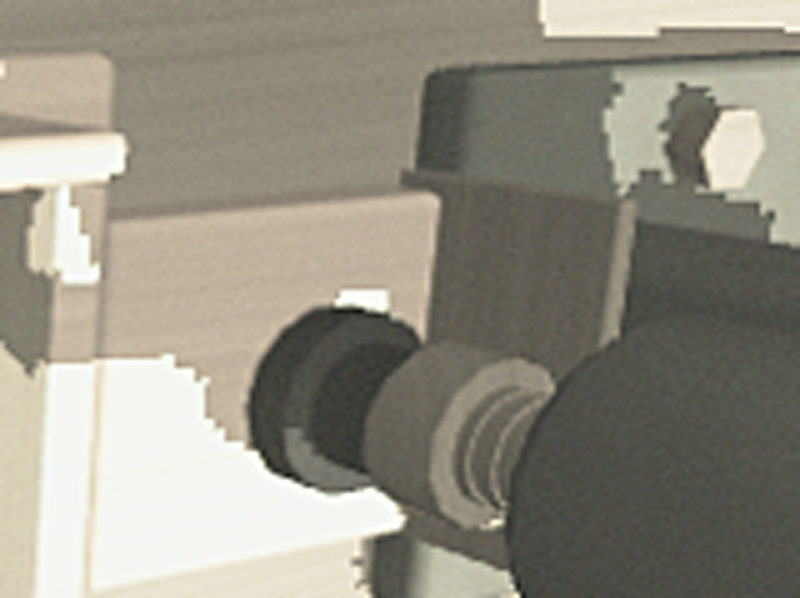

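```bash
python3 - <<'E'
from h import *
c=cam('wrist',load('w9'))
C=lambda p:((p-[380-.4,150-.4])*[5,4.6]).round()
u1=np.array([np.cos(np.radians(87.1)),np.sin(np.radians(87.1))]);n=np.array([-u1[1],u1[0]])
sf=np.array([511.6,140.7])+30*u1
for k in(32,30,-30,-32):
  print(k,[C(proj(c,[[*(sf+k*n+d*u1),z]]))[0] for z,d in((2,0),(12,0),(42,0),(12,-2),(12,-4))])
E
```

```text
32 [array([403., 166.]), array([455., 174.]), array([629., 199.]), array([445., 174.]), array([436., 175.])]
30 [array([402., 178.]), array([453., 186.]), array([627., 212.]), array([444., 186.]), array([435., 187.])]
-30 [array([366., 511.]), array([413., 528.]), array([573., 584.]), array([404., 530.]), array([395., 531.])]
-32 [array([365., 522.]), array([412., 539.]), array([571., 595.]), array([403., 540.]), array([394., 542.])]
```

Emit:
servo_tool(
  rows=[
    [[-0.0009, -0.0005, 0, 0, 0, 0], [-0.0018, -0.0009, 0, 0, 0, 0], [-0.0018, -0.0009, 0, 0, 0, 0]],
  ],
)

```text
time_s: 9.07
ee_pos: [506.0, 13.0, 62.6]
orientation: [-0.383, -0.597, 0.348, 0.613]
contact_force: [1.1, -13.7, 0.3]
finger_gap: 19.1
```

Emit:
servo_tool(
  rows=[
    [[0, 0, 0, 0, 0, 0], [0, 0, 0, 0, 0, 0], [0, 0, 0, 0, 0, 0], [0, 0, 0, 0, 0, 0], [0, 0, 0, 0, 0, 0]],
  ],
  claw=0.26,
)

```text
time_s: 9.48
ee_pos: [503.6, 16.3, 62.6]
orientation: [-0.38, -0.597, 0.348, 0.615]
contact_force: [0.4, 0.6, -0.5]
finger_gap: 34.1
```

Emit:
servo_tool(
  rows=[
    [[0, -0.03, 0, 0, 0, 0], [0, -0.1, 0, 0, 0, 0], [0, -0.18, 0, 0, 0, 0], [0, -0.26, 0, 0, 0, 0], [0, -0.3, 0, 0, 0, 0], [0, -0.3, 0, 0, 0, 0], [0, -0.3, 0, 0, 0, 0]],
  ],
)

```text
time_s: 10.07
ee_pos: [500.4, -54.5, 195.6]
orientation: [-0.381, -0.597, 0.348, 0.614]
contact_force: [0.4, 0.5, -1.0]
finger_gap: 34.0
```

```bash
python3 - <<'E'
from h import *
s,im=snap('wrist','w10');print(s['time_s'],s['ee_pos'],s['joint_positions'])
# view pose with vertical tool
print(rel(s,[540,60,330],tool(87,0)))
E
```

```text
10.0667 [500.40124989 -54.52894582 195.62059511] [-0.42881732  0.28943843  1.87597673  0.48592814  1.20882425 -2.17660353]
[ 0.3316 -0.1281 -0.0679  0.0036  0.0008  0.621 ]
```

View pics/w10.png

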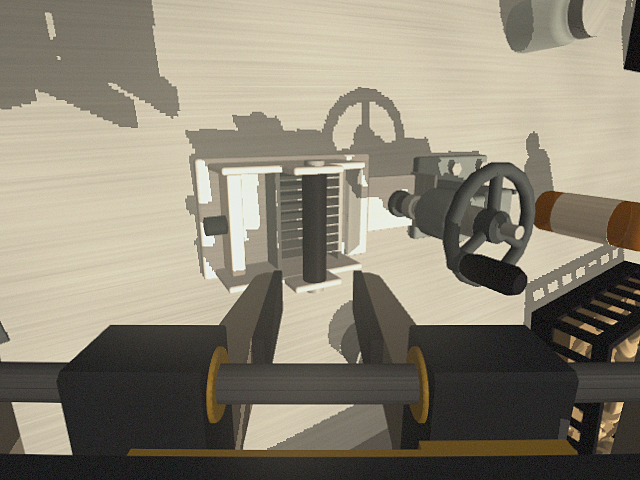

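Emit:
servo_tool(
  rows=[
    [[0.03, -0.08, -0.01, 0, 0, 0.05], [0.11, -0.12, -0.02, 0.001, 0, 0.2], [0.22, -0.128, -0.05, 0.002, 0.001, 0.4], [0.332, -0.128, -0.068, 0.004, 0.001, 0.621], [0.332, -0.128, -0.068, 0.004, 0.001, 0.621], [0.332, -0.128, -0.068, 0.004, 0.001, 0.621], [0.332, -0.128, -0.068, 0.004, 0.001, 0.621], [0.332, -0.128, -0.068, 0.004, 0.001, 0.621], [0.332, -0.128, -0.068, 0.004, 0.001, 0.621]],
  ],
  claw=-0.1,
)

```text
time_s: 10.87
ee_pos: [538.7, 59.8, 327.3]
orientation: [-0.511, -0.486, 0.488, 0.514]
contact_force: [-0.1, -0.2, -0.6]
finger_gap: 50.7
```

```bash
python3 - <<'E'
from h import *
s,im=snap('wrist','w11');print(s['time_s'],s['ee_pos'],s['joint_positions'],s['finger_gap'])
i=cv2.imread('pics/w11.png');cv2.imwrite('pics/w11c.png',cv2.resize(i[70:250,150:520],None,fx=2.1,fy=2.1,interpolation=cv2.INTER_CUBIC))
cv2.imwrite('pics/w11d.png',cv2.resize(i[100:240,360:535],None,fx=4,fy=4,interpolation=cv2.INTER_CUBIC))
E
```

```text
10.8667 [538.72245489  59.82379618 327.31605894] [ 0.1066782   0.13487356  1.66717216  0.00177763  1.34537402 -1.41286632] 50.65308751703575
```

View pics/w11c.png

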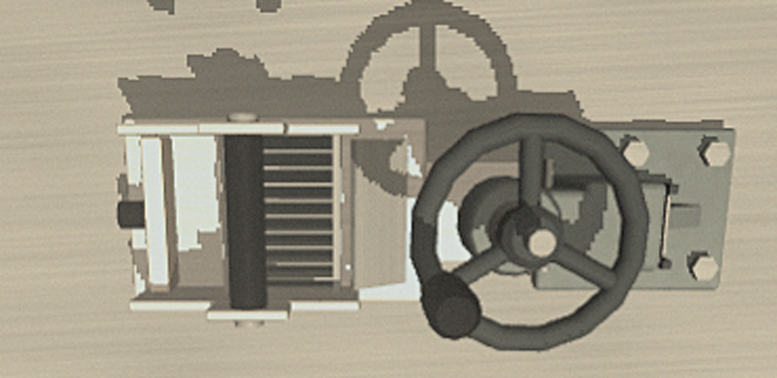

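View pics/w11d.png

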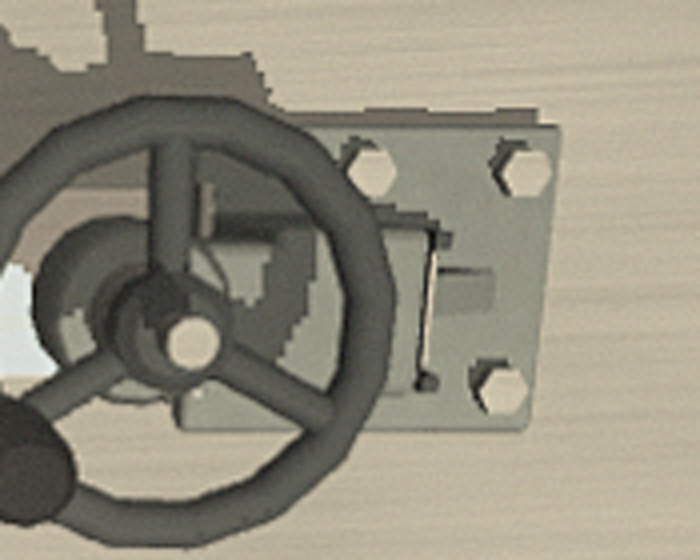

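```bash
python3 - <<'E'
from h import *
c=cam('wrist',load('w11'))
i=cv2.imread('pics/w11.png');cv2.imwrite('pics/w11e.png',cv2.resize(i[115:225,310:385],None,fx=7,fy=5.4,interpolation=cv2.INTER_CUBIC))
D=lambda p:np.array(p,float)/4+[360-.375,100-.375]
f=onplane(c,D([(562,127),(527,430),(185,427)]),12)
print(f.round(1));ang=lambda a,b:np.degrees(np.arctan2(*(b-a)[1::-1]))
print('clamp yaw',ang(f[0],f[1])+90,ang(f[2],f[1]),np.linalg.norm(f[0]-f[1]))
ro=D([(175,95),(240,105),(310,145),(360,200),(390,265),(395,310),(385,370),(350,435),(300,490),(240,530),(170,548),(110,540)])
P=onplane(c,ro,141)[:,:2]
M=np.c_[2*P,np.ones(len(P))];x=np.linalg.lstsq(M,(P**2).sum(1),rcond=None)[0];r=np.sqrt(x[2]+x[0]**2+x[1]**2)
print('rim',x[:2],r,(np.linalg.norm(P-x[:2],axis=1)-r).round(1))
E
```

```text
[[471.4 291.3  12. ]
 [566.7 286.2  12. ]
 [560.1 174.5  12. ]]
clamp yaw 86.9436451847066 86.59980472604093 95.41115549620687
rim [511.88206038 140.82235846] 52.460283926763644 [ 0.3 -0.  -0.8 -0.4  0.7  0.9  0.5 -0.9 -0.9  0.2  0.7 -0.2]
```

View pics/w11e.png

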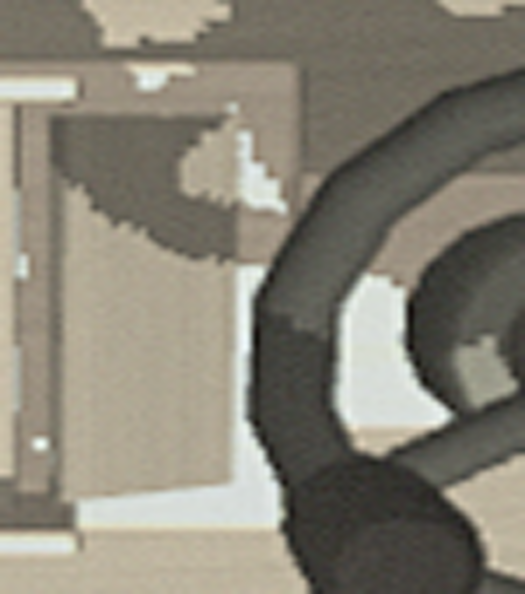

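```bash
python3 - <<'E'
from h import *
c=cam('wrist',load('w11'))
B=lambda p:np.array(p,float)/[7,5.4]+[310-.43,115-.4]
p=onplane(c,B([(300,62),(283,527),(305,175),(420,172),(360,430),(20,64)]),12)
print(p.round(1))
yaw=86.9;u=np.array([np.cos(np.radians(yaw)),np.sin(np.radians(yaw))]);n=np.array([-u[1],u[0]])
o=np.array([511.8,140.8])
for q in p: print(((q[:2]-o)@u).round(1),((q[:2]-o)@n).round(1))
back=np.array([[471.4,291.3],[566.7,286.2]]);print([((q-o)@u,(q-o)@n) for q in back])
E
```

```text
[[456.3 108.1  12. ]
 [564.  101.8  12. ]
 [481.5 108.2  12. ]
 [481.8 128.7  12. ]
 [541.2 116.6  12. ]
 [454.2  58.8  12. ]]
-35.7 53.7
-36.1 -54.3
-34.2 28.5
-13.7 29.3
-22.5 -30.7
-85.0 53.1
[(np.float64(148.09498483950995), np.float64(48.479742835387675)), (np.float64(148.15615869829534), np.float64(-46.956603792922735))]
```

```bash
python3 - <<'E'
from h import *
c=cam('wrist',load('w11'));s=readout.observe()
i=cv2.imread('pics/w11.png');cv2.imwrite('pics/w11f.png',cv2.resize(i[185:245,335:395],None,fx=9,fy=9,interpolation=cv2.INTER_CUBIC))
print(onplane(c,[(366.7,217.6)],198))
o=np.array([511.8,140.8])
for a in(-50,-55,-60,-65,-70): 
    g=o+46*np.array([np.cos(np.radians(a)),np.sin(np.radians(a))]);print(a,g.round(1),((proj(c,[[*g,198],[*g,152]])-[335,185])*9).round())
E
```

```text
[[532.05263577 100.48333816 198.        ]]
-50 [541.4 105.6] [[344. 392.]
 [279. 288.]]
-55 [538.2 103.1] [[316. 359.]
 [255. 259.]]
-60 [534.8 101. ] [[291. 323.]
 [234. 227.]]
-65 [531.2  99.1] [[270. 285.]
 [215. 194.]]
-70 [527.5  97.6] [[252. 245.]
 [199. 159.]]
```

View pics/w11f.png

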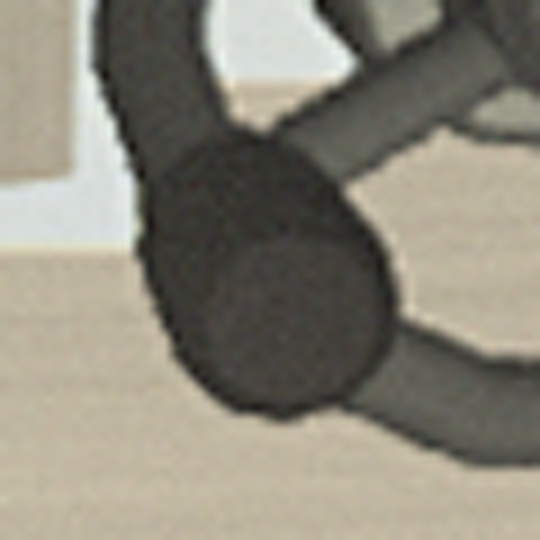

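```bash
python3 - <<'E'
from h import *
s=readout.observe();T=tool(90,0)
for z in(225,162): print(rel(s,[535,101,z],T))
E
```

```text
[ 0.0832  0.2052  0.011  -0.0072 -0.0679  0.0011]
[ 0.0831  0.3312  0.0103 -0.0072 -0.0679  0.0011]
```

Emit:
servo_tool(
  rows=[
    [[0.04, 0.08, 0.005, -0.004, -0.034, 0], [0.083, 0.14, 0.011, -0.007, -0.068, 0], [0.083, 0.2, 0.011, -0.007, -0.068, 0], [0.083, 0.205, 0.011, -0.007, -0.068, 0], [0.083, 0.205, 0.011, -0.007, -0.068, 0]],
  ],
  claw=0.22,
)

```text
time_s: 11.33
ee_pos: [534.9, 100.2, 225.1]
orientation: [-0.5, -0.499, 0.5, 0.501]
contact_force: [0.2, -0.6, 0.9]
finger_gap: 36.0
```

```bash
python3 - <<'E'
from h import *
s,im=snap('wrist','w12');print(s['time_s'],s['ee_pos'],s['finger_gap'])
print(rel(s,[535,101,162],tool(90,0)),proj(cam('wrist',s),[[535,101,198],[535,101,152]]))
E
```

```text
11.3333 [534.86823214 100.21608881 225.1390736 ] 36.03655796877314
[ 1.600e-03  1.263e-01 -5.000e-04 -2.100e-03 -1.400e-03 -1.000e-04] [[318.11241669 271.40759898]
 [317.96114331 247.47754144]]
```

View pics/w12.png

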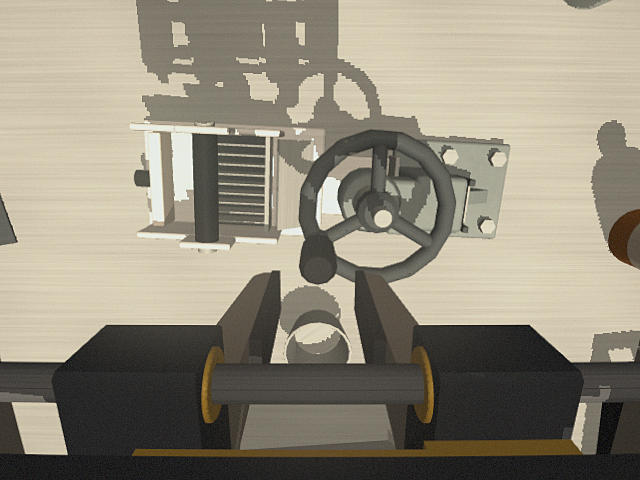

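Emit:
servo_tool(
  rows=[
    [[0.0016, 0.05, -0.0005, 0, 0, 0], [0.0016, 0.1, -0.0005, 0, 0, 0], [0.0016, 0.126, -0.0005, 0, 0, 0], [0.0016, 0.126, -0.0005, 0, 0, 0], [0.0016, 0.126, -0.0005, 0, 0, 0]],
  ],
)

```text
time_s: 11.8
ee_pos: [537.8, 102.4, 165.5]
orientation: [0.501, 0.501, -0.499, -0.499]
contact_force: [0.1, -0.2, -0.0]
finger_gap: 35.6
```

Emit:
servo_tool(
  rows=[
    [[0, 0, 0, 0, 0, 0], [0, 0, 0, 0, 0, 0], [0, 0, 0, 0, 0, 0], [0, 0, 0, 0, 0, 0], [0, 0, 0, 0, 0, 0]],
  ],
  claw=1,
)

```text
time_s: 12.22
ee_pos: [538.3, 102.3, 166.1]
orientation: [0.501, 0.502, -0.499, -0.498]
contact_force: [0.6, -5.2, 4.4]
finger_gap: 21.1
```

```bash
python3 - <<'E'
from h import *
s,im=snap('wrist','w13');print(s['time_s'],s['ee_pos'],s['finger_gap'],s['contact_force'],R.from_quat(s['orientation']).as_matrix().round(4))
d=s['ee_pos'][:2]-[511.8,140.8];print(np.hypot(*d),np.degrees(np.arctan2(d[1],d[0])))
E
```

```text
12.2167 [538.31360763 102.30920738 166.0721875 ] 21.093512293498485 [ 0.58706727 -5.20377051  4.39812237] [[-2.e-03  7.e-03 -1.e+00]
 [ 1.e+00 -4.e-04 -2.e-03]
 [-5.e-04 -1.e+00 -7.e-03]]
46.73876876675148 -55.43976869491697
```

View pics/w13.png

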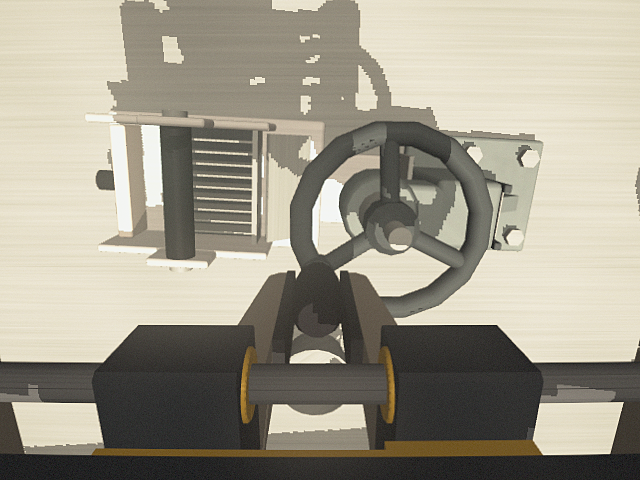

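```bash
cat >> h.py <<'E'
def arc(a0,phi,n,r=46,hold=2,sx=0,sz=0):
    rows=[]
    for k in list(range(1,n+1))+[n]*hold:
        a=np.radians(a0-phi*k/n);b=np.radians(a0)
        dx=r*(np.cos(a)-np.cos(b));dy=r*(np.sin(a)-np.sin(b))
        rows.append([round(dy/500+sx,4),0,round(-dx/500+sz,4),0,0,0])
    return rows
E
python3 -c "
from h import *
print(arc(-60,90,8))"
```

```text
[[np.float64(-0.0074), 0, np.float64(0.0164), 0, 0, 0], [np.float64(-0.0115), 0, np.float64(0.034), 0, 0, 0], [np.float64(-0.0121), 0, np.float64(0.052), 0, 0, 0], [np.float64(-0.0092), 0, np.float64(0.0698), 0, 0, 0], [np.float64(-0.0028), 0, np.float64(0.0867), 0, 0, 0], [np.float64(0.0067), 0, np.float64(0.102), 0, 0, 0], [np.float64(0.019), 0, np.float64(0.1152), 0, 0, 0], [np.float64(0.0337), 0, np.float64(0.1257), 0, 0, 0], [np.float64(0.0337), 0, np.float64(0.1257), 0, 0, 0], [np.float64(0.0337), 0, np.float64(0.1257), 0, 0, 0]]
```

Emit:
servo_tool(
  rows=[
    [[-0.0074, 0, 0.0164, 0, 0, 0], [-0.0115, 0, 0.034, 0, 0, 0], [-0.0121, 0, 0.052, 0, 0, 0], [-0.0092, 0, 0.0698, 0, 0, 0], [-0.0028, 0, 0.0867, 0, 0, 0], [0.0067, 0, 0.102, 0, 0, 0], [0.019, 0, 0.1152, 0, 0, 0], [0.0337, 0, 0.1257, 0, 0, 0], [0.0337, 0, 0.1257, 0, 0, 0], [0.0337, 0, 0.1257, 0, 0, 0]],
  ],
)

```text
time_s: 13.1
ee_pos: [472.5, 119.7, 165.9]
orientation: [0.5, 0.501, -0.5, -0.499]
contact_force: [-11.7, -2.2, 17.9]
finger_gap: 21.3
```

```bash
python3 - <<'E'
from h import *
s,im=snap('wrist','w14');print(s['time_s'],s['ee_pos'],s['finger_gap'],s['contact_force'],s['torque'])
d=s['ee_pos'][:2]-[511.8,140.8];print(np.hypot(*d),np.degrees(np.arctan2(d[1],d[0])))
E
```

```text
13.1 [472.48530693 119.67675864 165.89741174] 21.273549101674966 [-11.68952274  -2.22410164  17.87970613] [-0.52047199  2.05349048 -0.00906953]
44.629994588151064 -151.75147606553736
```

View pics/w14.png

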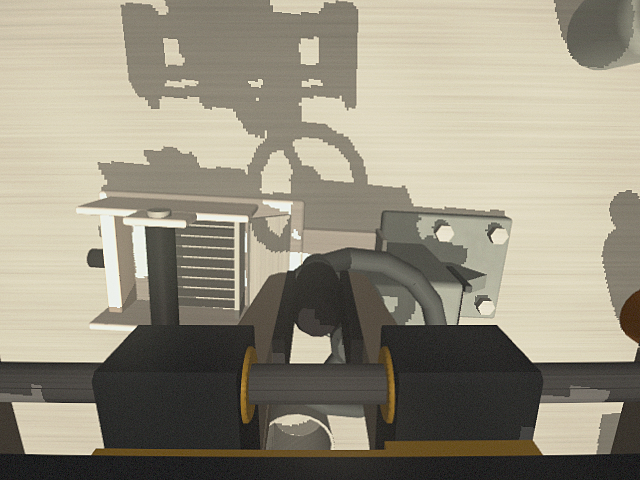

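```bash
python3 -c "
from h import *
for a in (-150,-330+0): print([[float(v) for v in r] for r in arc(a,180,12)])"
```

```text
[[0.0222, 0.0, 0.0092, 0.0, 0.0, 0.0], [0.046, 0.0, 0.0123, 0.0, 0.0, 0.0], [0.0698, 0.0, 0.0092, 0.0, 0.0, 0.0], [0.092, 0.0, -0.0, 0.0, 0.0, 0.0], [0.1111, 0.0, -0.0146, 0.0, 0.0, 0.0], [0.1257, 0.0, -0.0337, 0.0, 0.0, 0.0], [0.1349, 0.0, -0.0559, 0.0, 0.0, 0.0], [0.138, 0.0, -0.0797, 0.0, 0.0, 0.0], [0.1349, 0.0, -0.1035, 0.0, 0.0, 0.0], [0.1257, 0.0, -0.1257, 0.0, 0.0, 0.0], [0.1111, 0.0, -0.1447, 0.0, 0.0, 0.0], [0.092, 0.0, -0.1593, 0.0, 0.0, 0.0], [0.092, 0.0, -0.1593, 0.0, 0.0, 0.0], [0.092, 0.0, -0.1593, 0.0, 0.0, 0.0]]
[[-0.0222, 0.0, -0.0092, 0.0, 0.0, 0.0], [-0.046, 0.0, -0.0123, 0.0, 0.0, 0.0], [-0.0698, 0.0, -0.0092, 0.0, 0.0, 0.0], [-0.092, 0.0, -0.0, 0.0, 0.0, 0.0], [-0.1111, 0.0, 0.0146, 0.0, 0.0, 0.0], [-0.1257, 0.0, 0.0337, 0.0, 0.0, 0.0], [-0.1349, 0.0, 0.0559, 0.0, 0.0, 0.0], [-0.138, 0.0, 0.0797, 0.0, 0.0, 0.0], [-0.1349, 0.0, 0.1035, 0.0, 0.0, 0.0], [-0.1257, 0.0, 0.1257, 0.0, 0.0, 0.0], [-0.1111, 0.0, 0.1447, 0.0, 0.0, 0.0], [-0.092, 0.0, 0.1593, 0.0, 0.0, 0.0], [-0.092, 0.0, 0.1593, 0.0, 0.0, 0.0], [-0.092, 0.0, 0.1593, 0.0, 0.0, 0.0]]
```

Emit:
servo_tool(
  rows=[
    [[0.0222, -0.003, 0.0092, 0, 0, 0], [0.046, -0.006, 0.0123, 0, 0, 0], [0.0698, -0.006, 0.0092, 0, 0, 0], [0.092, -0.006, 0, 0, 0, 0], [0.1111, -0.006, -0.0146, 0, 0, 0], [0.1257, -0.006, -0.0337, 0, 0, 0], [0.1349, -0.006, -0.0559, 0, 0, 0], [0.138, -0.006, -0.0797, 0, 0, 0], [0.1349, -0.006, -0.1035, 0, 0, 0], [0.1257, -0.006, -0.1257, 0, 0, 0], [0.1111, -0.006, -0.1447, 0, 0, 0], [0.092, -0.006, -0.1593, 0, 0, 0], [0.092, -0.006, -0.1593, 0, 0, 0]],
  ],
)

```text
time_s: 14.23
ee_pos: [552.5, 164.5, 166.2]
orientation: [-0.5, -0.5, 0.501, 0.499]
contact_force: [-2.7, -5.3, -9.1]
finger_gap: 21.3
```

```bash
python3 - <<'E'
from h import *
s,im=snap('wrist','w15');print(s['time_s'],s['ee_pos'],s['finger_gap'],s['contact_force'],s['torque'])
d=s['ee_pos'][:2]-[511.8,140.8];print(np.hypot(*d),np.degrees(np.arctan2(d[1],d[0])))
E
```

```text
14.2333 [552.4727258  164.49516881 166.22649065] 21.27504078161248 [-2.73309576 -5.29419394 -9.05834094] [-0.85616138  0.31856927 -0.01180927]
47.071558811642205 30.224277129479713
```

View pics/w15.png

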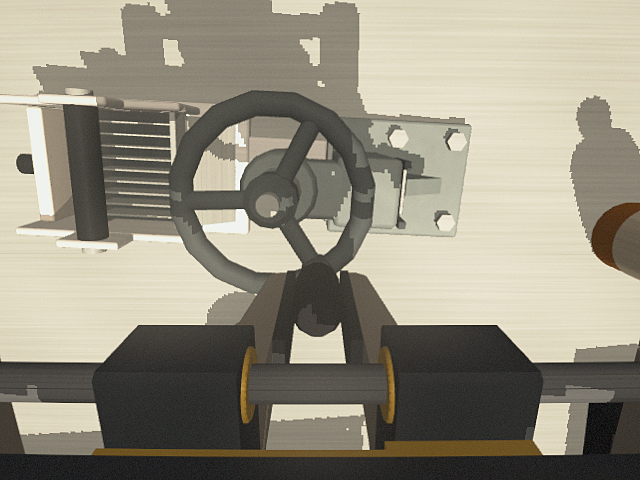

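```bash
cat >> h.py <<'E'
def chk(name):
    s,im=snap('wrist',name);f=s['contact_force']
    d=s['ee_pos'][:2]-[511.8,140.8];a=np.arctan2(d[1],d[0])
    print(s['time_s'],s['ee_pos'].round(1),round(s['finger_gap'],1),f.round(1),'r',np.hypot(*d).round(1),'a',np.degrees(a).round(1),'tang',round(-np.sin(a)*f[0]+np.cos(a)*f[1],1),'rad',round(np.cos(a)*f[0]+np.sin(a)*f[1],1))
    u,v=proj(cam('wrist',s),[[516,227,80]])[0].round().astype(int)
    u=np.clip(u,60,580);v=np.clip(v,50,430)
    cv2.imwrite(f'pics/{name}c.png',cv2.resize(im[v-50:v+50,u-60:u+60,::-1],None,fx=5,fy=5,interpolation=cv2.INTER_CUBIC))
E
python3 -c "
from h import *
for a,p,n in ((30,60,4),(-30,30,3),(-60,30,3),(-90,30,3),(-120,30,3)): print(a,[[float(v) for v in r] for r in arc(a,p,n,hold=0)])"
```

```text
30 [[-0.0222, 0.0, -0.0092, 0.0, 0.0, 0.0], [-0.046, 0.0, -0.0123, 0.0, 0.0, 0.0], [-0.0698, 0.0, -0.0092, 0.0, 0.0, 0.0], [-0.092, 0.0, 0.0, 0.0, 0.0, 0.0]]
-30 [[-0.0131, 0.0, 0.0092, 0.0, 0.0, 0.0], [-0.0245, 0.0, 0.0205, 0.0, 0.0, 0.0], [-0.0337, 0.0, 0.0337, 0.0, 0.0, 0.0]]
-60 [[-0.0068, 0.0, 0.0145, 0.0, 0.0, 0.0], [-0.0109, 0.0, 0.03, 0.0, 0.0, 0.0], [-0.0123, 0.0, 0.046, 0.0, 0.0, 0.0]]
-90 [[0.0014, 0.0, 0.016, 0.0, 0.0, 0.0], [0.0055, 0.0, 0.0315, 0.0, 0.0, 0.0], [0.0123, 0.0, 0.046, 0.0, 0.0, 0.0]]
-120 [[0.0092, 0.0, 0.0131, 0.0, 0.0, 0.0], [0.0205, 0.0, 0.0245, 0.0, 0.0, 0.0], [0.0337, 0.0, 0.0337, 0.0, 0.0, 0.0]]
```

Emit:
servo_tool(
  rows=[
    [[-0.0222, 0.001, -0.0092, 0, 0, 0], [-0.046, 0.002, -0.0123, 0, 0, 0], [-0.0698, 0.002, -0.0092, 0, 0, 0], [-0.092, 0.002, 0, 0, 0, 0], [-0.092, 0.002, 0, 0, 0, 0]],
  ],
)

```text
time_s: 14.7
ee_pos: [553.2, 118.1, 166.2]
orientation: [0.501, 0.501, -0.499, -0.499]
contact_force: [-1.0, -2.3, -9.9]
finger_gap: 21.0
```

```bash
python3 -c "
from h import *
chk('w16')"
```

```text
14.7 [553.2 118.1 166.2] 21.0 [-1.  -2.3 -9.9] r 47.2 a -28.7 tang -2.5 rad 0.2
```

View pics/w16c.png

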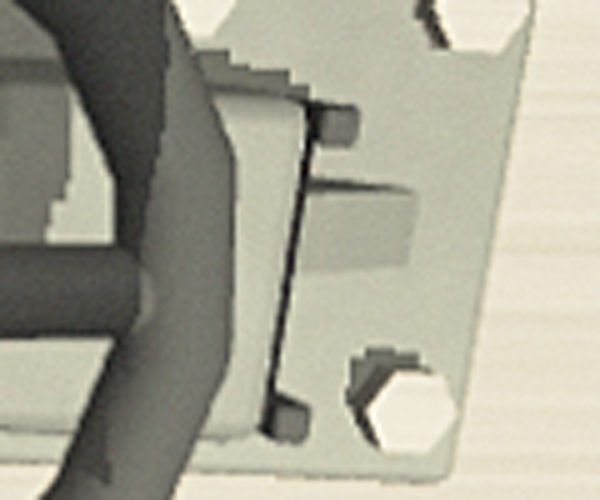

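Emit:
servo_tool(
  rows=[
    [[-0.0131, 0, 0.0092, 0, 0, 0], [-0.0245, 0, 0.0205, 0, 0, 0], [-0.0337, 0, 0.0337, 0, 0, 0], [-0.0337, 0, 0.0337, 0, 0, 0]],
  ],
)

```text
time_s: 15.08
ee_pos: [536.9, 101.5, 166.3]
orientation: [0.501, 0.502, -0.5, -0.498]
contact_force: [3.2, -6.2, -11.3]
finger_gap: 21.4
```

```bash
python3 -c "
from h import *
chk('w17')"
```

```text
15.0833 [536.9 101.5 166.3] 21.4 [  3.2  -6.2 -11.3] r 46.6 a -57.5 tang -0.7 rad 7.0
```

View pics/w17c.png

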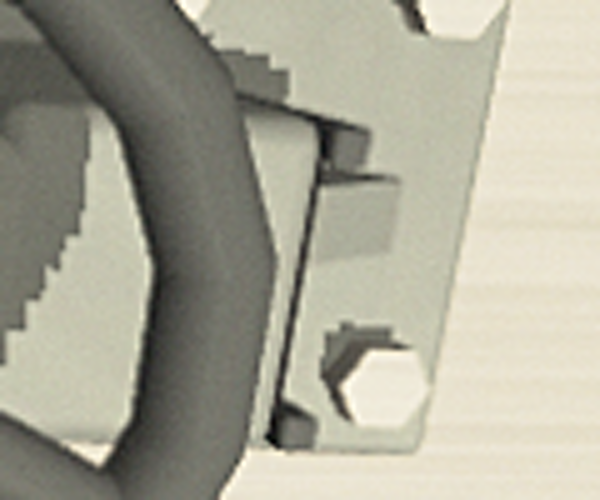

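View pics/w17.png

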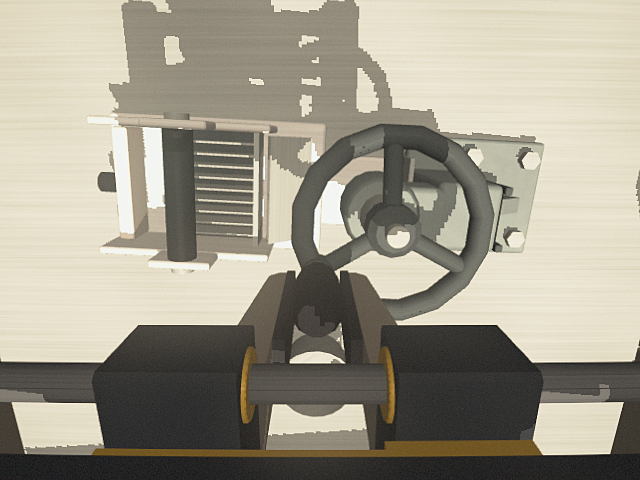

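Emit:
servo_tool(
  rows=[
    [[-0.0068, 0, 0.0145, 0, 0, 0], [-0.0109, 0, 0.03, 0, 0, 0], [-0.0123, 0, 0.046, 0, 0, 0], [-0.0123, 0, 0.046, 0, 0, 0]],
  ],
)

```text
time_s: 15.47
ee_pos: [513.0, 94.9, 166.2]
orientation: [0.501, 0.501, -0.5, -0.498]
contact_force: [-0.3, -10.3, -7.8]
finger_gap: 21.0
```

```bash
python3 -c "
from h import *
chk('w18')"
```

```text
15.4667 [513.   94.9 166.2] 21.0 [ -0.3 -10.3  -7.8] r 45.9 a -88.5 tang -0.6 rad 10.2
```

View pics/w18c.png

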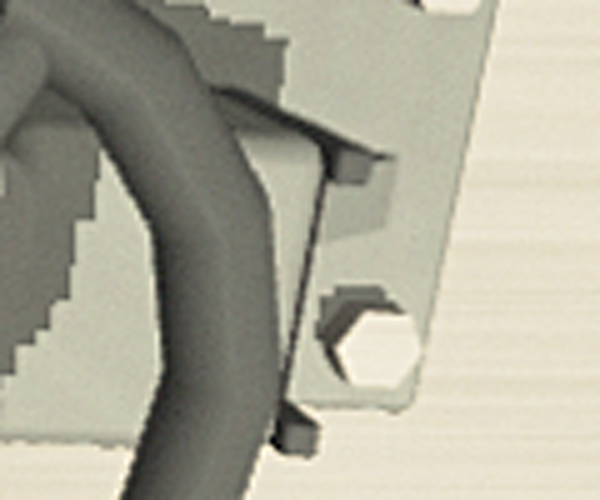

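Emit:
servo_tool(
  rows=[
    [[0.0024, 0, 0.016, 0, 0, 0], [0.0075, 0, 0.0315, 0, 0, 0], [0.0143, 0, 0.046, 0, 0, 0], [0.0143, 0, 0.046, 0, 0, 0]],
  ],
)

```text
time_s: 15.85
ee_pos: [488.6, 102.1, 166.1]
orientation: [-0.5, -0.5, 0.501, 0.498]
contact_force: [-6.2, -10.9, -1.3]
finger_gap: 20.9
```

```bash
python3 -c "
from h import *
chk('w19')"
```

```text
15.85 [488.6 102.1 166.1] 20.9 [ -6.2 -10.9  -1.3] r 45.2 a -121.0 tang 0.3 rad 12.6
```

View pics/w19c.png

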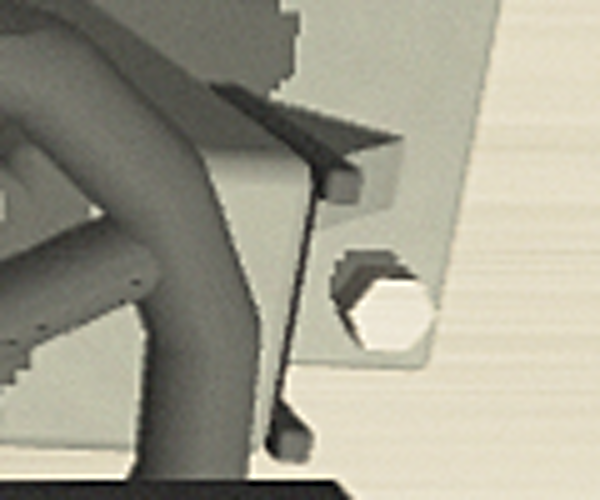

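Emit:
servo_tool(
  rows=[
    [[0.0082, 0, 0.0138, 0, 0, 0], [0.0175, 0, 0.0255, 0, 0, 0], [0.0297, 0, 0.0357, 0, 0, 0], [0.0297, 0, 0.0357, 0, 0, 0]],
  ],
)

```text
time_s: 16.23
ee_pos: [472.4, 119.1, 166.2]
orientation: [0.5, 0.502, -0.499, -0.499]
contact_force: [-0.8, 0.1, -6.5]
finger_gap: 21.1
```

```bash
python3 -c "
from h import *
chk('w20')
for a,p,n in ((-150,30,3),(-180,30,3),(-210,30,3),(-240,30,3)): print(a,[[float(v) for v in r] for r in arc(a,p,n,hold=0)])"
```

```text
16.2333 [472.4 119.1 166.2] 21.1 [-0.8  0.1 -6.5] r 45.0 a -151.2 tang -0.4 rad 0.6
-150 [[0.0145, 0.0, 0.0068, 0.0, 0.0, 0.0], [0.03, 0.0, 0.0109, 0.0, 0.0, 0.0], [0.046, 0.0, 0.0123, 0.0, 0.0, 0.0]]
-180 [[0.016, 0.0, -0.0014, 0.0, 0.0, 0.0], [0.0315, 0.0, -0.0055, 0.0, 0.0, 0.0], [0.046, 0.0, -0.0123, 0.0, 0.0, 0.0]]
-210 [[0.0131, 0.0, -0.0092, 0.0, 0.0, 0.0], [0.0245, 0.0, -0.0205, 0.0, 0.0, 0.0], [0.0337, 0.0, -0.0337, 0.0, 0.0, 0.0]]
-240 [[0.0068, 0.0, -0.0145, 0.0, 0.0, 0.0], [0.0109, 0.0, -0.03, 0.0, 0.0, 0.0], [0.0123, 0.0, -0.046, 0.0, 0.0, 0.0]]
```

View pics/w20c.png

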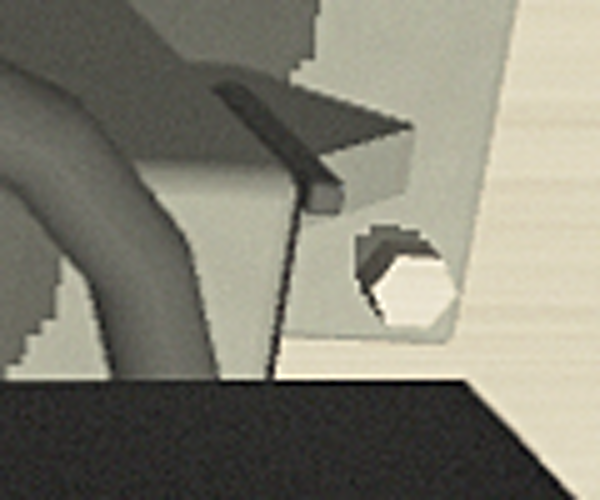

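Emit:
servo_tool(
  rows=[
    [[0.0145, 0, 0.0068, 0, 0, 0], [0.03, 0, 0.0109, 0, 0, 0], [0.046, 0, 0.0123, 0, 0, 0], [0.046, 0, 0.0123, 0, 0, 0]],
  ],
)

```text
time_s: 16.62
ee_pos: [467.1, 143.3, 166.2]
orientation: [0.5, 0.502, -0.499, -0.499]
contact_force: [1.4, -0.4, -3.7]
finger_gap: 21.4
```

```bash
python3 -c "
from h import *
chk('w21')"
```

```text
16.6167 [467.1 143.3 166.2] 21.4 [ 1.4 -0.4 -3.7] r 44.7 a 176.8 tang 0.3 rad -1.5
```

View pics/w21c.png

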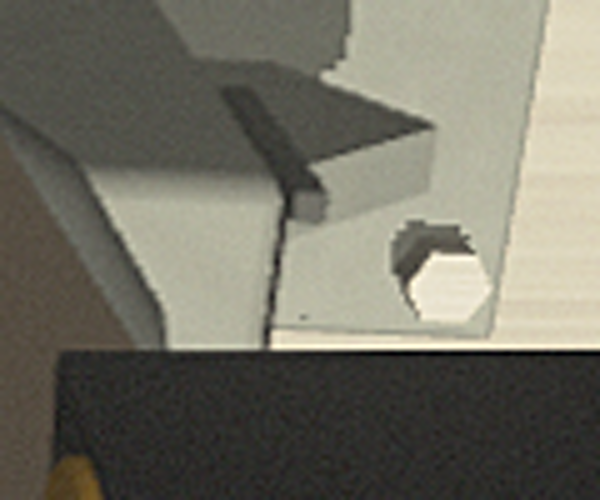

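Emit:
servo_tool(
  rows=[
    [[0.016, 0, -0.0014, 0, 0, 0], [0.0315, 0, -0.0055, 0, 0, 0], [0.046, 0, -0.0123, 0, 0, 0], [0.046, 0, -0.0123, 0, 0, 0]],
  ],
)

```text
time_s: 17.0
ee_pos: [474.2, 165.6, 166.2]
orientation: [0.501, 0.502, -0.499, -0.498]
contact_force: [4.0, -1.9, -4.0]
finger_gap: 21.0
```

```bash
python3 -c "
from h import *
chk('w22')"
```

```text
17.0 [474.2 165.6 166.2] 21.0 [ 4.  -1.9 -4. ] r 45.0 a 146.5 tang -0.6 rad -4.3
```

View pics/w22c.png

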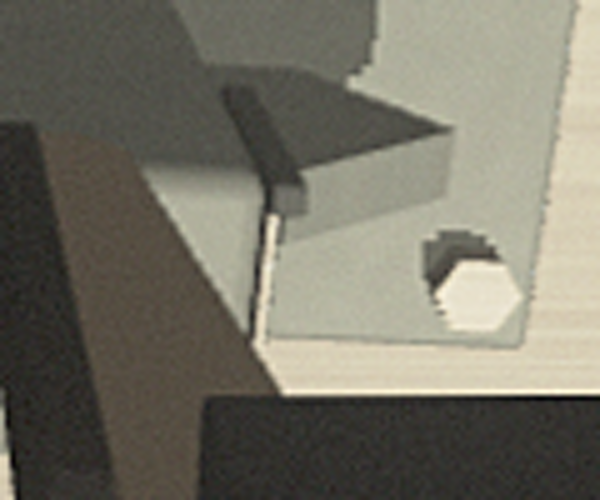

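Emit:
servo_tool(
  rows=[
    [[0.0131, 0, -0.0092, 0, 0, 0], [0.0245, 0, -0.0205, 0, 0, 0], [0.0337, 0, -0.0337, 0, 0, 0], [0.0337, 0, -0.0337, 0, 0, 0]],
  ],
)

```text
time_s: 17.38
ee_pos: [491.1, 181.4, 166.1]
orientation: [0.501, 0.502, -0.5, -0.498]
contact_force: [4.7, -7.4, -1.7]
finger_gap: 20.8
```

```bash
python3 -c "
from h import *
chk('w23')"
```

```text
17.3833 [491.1 181.4 166.1] 20.8 [ 4.7 -7.4 -1.7] r 45.5 a 117.0 tang -0.8 rad -8.7
```

View pics/w23c.png

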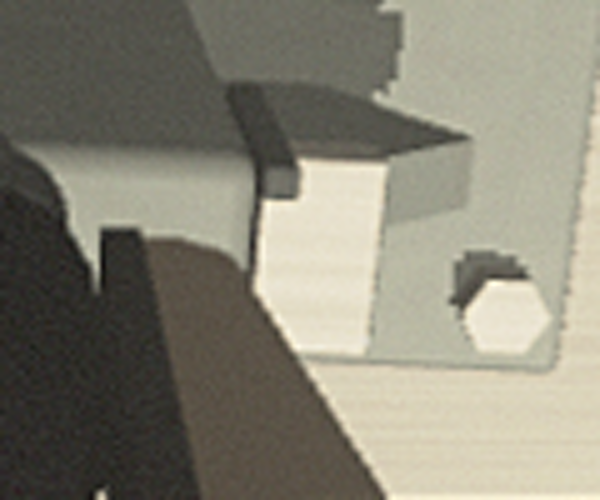

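View pics/w23.png

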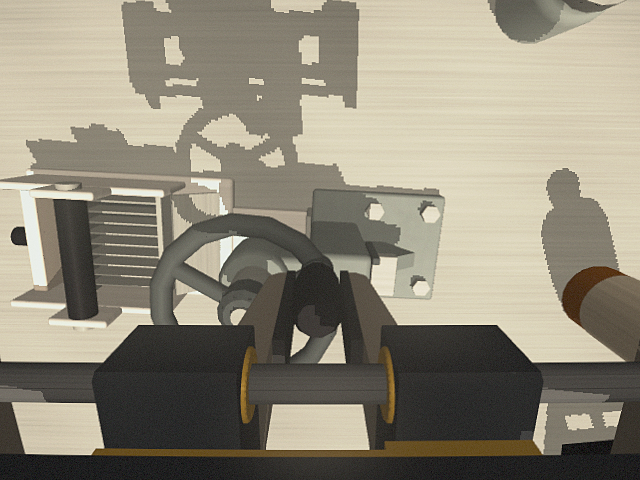

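```bash
python3 - <<'E'
from h import *
s=load('w23');c=cam('wrist',s)
u0,v0=proj(c,[[516,227,80]])[0].round().astype(int)
u0=np.clip(u0,60,580);v0=np.clip(v0,50,430)
q=onplane(c,np.array([(258,250),(376,250),(300,160),(388,160)])/5+[u0-60.4,v0-50.4],95)
u=np.array([np.cos(np.radians(86.9)),np.sin(np.radians(86.9))]);print((q[:,:2]-[511.8,140.8])@u)
E
```

```text
[77.08165605 93.01711126 81.46496904 93.19395157]
```

Emit:
servo_tool(
  rows=[
    [[0.003, 0, -0.0057, 0, 0, 0], [0.0056, 0, -0.0115, 0, 0, 0], [0.0056, 0, -0.0115, 0, 0, 0], [0.0056, 0, -0.0115, 0, 0, 0]],
  ],
)

```text
time_s: 17.77
ee_pos: [495.7, 183.5, 166.1]
orientation: [0.501, 0.501, -0.5, -0.498]
contact_force: [1.3, -9.1, -1.3]
finger_gap: 21.6
```

```bash
python3 -c "
from h import *
chk('w24')
s=load('w24');c=cam('wrist',s)
print(np.clip(proj(c,[[516,227,80]])[0].round(),[60,50],[580,430]))"
```

```text
17.7667 [495.7 183.5 166.1] 21.6 [ 1.3 -9.1 -1.3] r 45.6 a 110.7 tang 2.0 rad -8.9
[378. 269.]
```

View pics/w24c.png

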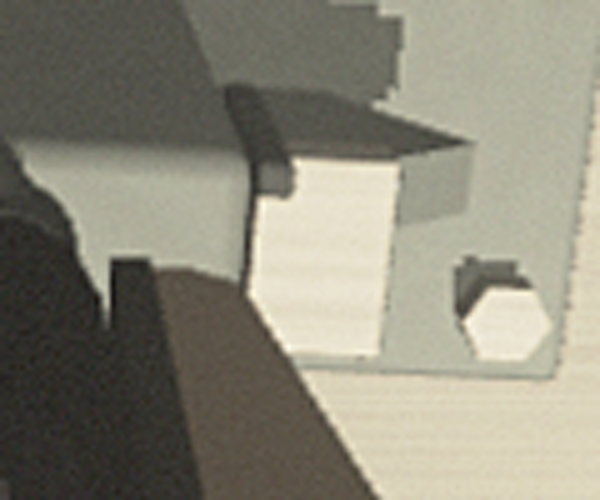

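Emit:
servo_tool(
  rows=[
    [[-0.002, 0, 0, 0, 0, 0], [-0.002, 0, 0, 0, 0, 0]],
  ],
)

```text
time_s: 17.98
ee_pos: [495.7, 183.4, 166.1]
orientation: [0.5, 0.501, -0.499, -0.499]
contact_force: [1.9, -4.1, -2.7]
finger_gap: 21.2
```

Emit:
servo_tool(
  rows=[
    [[0, 0, 0, 0, 0, 0], [0, 0, 0, 0, 0, 0], [0, 0, 0, 0, 0, 0], [0, 0, 0, 0, 0, 0]],
  ],
  claw=0.22,
)

```text
time_s: 18.32
ee_pos: [495.4, 184.0, 166.2]
orientation: [0.5, 0.502, -0.499, -0.499]
contact_force: [0.1, 0.4, 0.1]
finger_gap: 36.4
```

Emit:
servo_tool(
  rows=[
    [[0, -0.04, 0, 0, 0, 0], [0, -0.1, 0, 0, 0, 0], [0, -0.18, 0, 0, 0, 0], [0, -0.26, -0.02, 0, 0, 0], [0, -0.28, -0.05, 0, 0, 0], [0, -0.28, -0.08, 0, 0, 0], [0, -0.28, -0.08, 0, 0, 0], [0, -0.28, -0.08, 0, 0, 0]],
  ],
)

```text
time_s: 18.98
ee_pos: [534.6, 183.6, 305.7]
orientation: [0.5, 0.501, -0.5, -0.499]
contact_force: [-0.4, -0.3, -0.8]
finger_gap: 35.9
```

```bash
python3 - <<'E'
from h import *
chk('w25');s=load('w25');c=cam('wrist',s);print(readout.observe()['dq'].round(3))
i=cv2.imread('pics/w25.png');u0,v0=proj(c,[[516,227,80]])[0].round();print(u0,v0)
E
```

```text
18.9833 [534.6 183.6 305.7] 35.9 [-0.4 -0.3 -0.8] r 48.5 a 62.0 tang 0.2 rad -0.4
[ 0.006 -0.006  0.015 -0.     0.002  0.001]
358.0 188.0
```

View pics/w25.png

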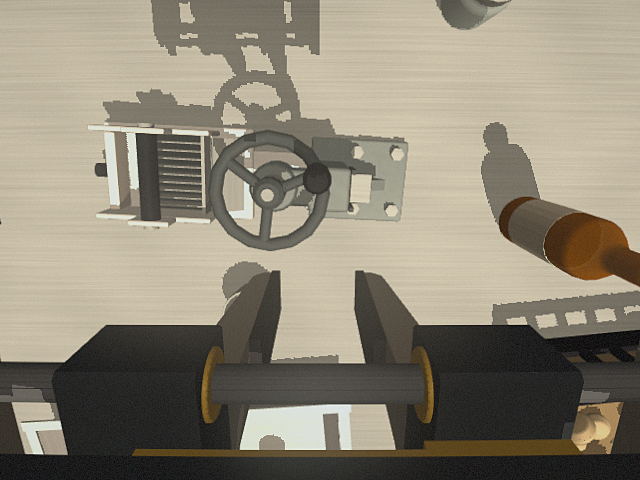

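View pics/w25c.png

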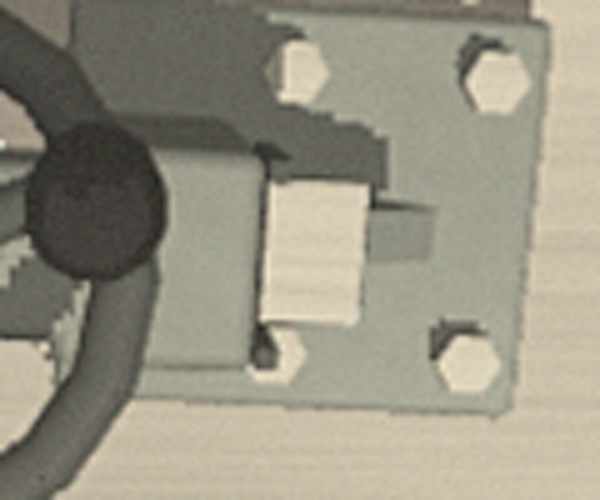

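```bash
python3 - <<'E'
from h import *
c=cam('wrist',load('w25'))
q=onplane(c,np.array([(268,250),(363,250),(370,183),(358,323)])/5+[358-60.4,188-50.4],95)
u=np.array([np.cos(np.radians(86.9)),np.sin(np.radians(86.9))]);print((q[:,:2]-[511.8,140.8])@u,np.linalg.norm(q[2]-q[3]))
i=cv2.imread('pics/w25.png');cv2.imwrite('pics/w25e.png',cv2.resize(i[110:235,80:290],None,fx=3.8,fy=3.8,interpolation=cv2.INTER_CUBIC))
E
```

```text
[77.35893605 96.42209563 96.59656495 96.76391915] 28.242559494058156
```

View pics/w25e.png

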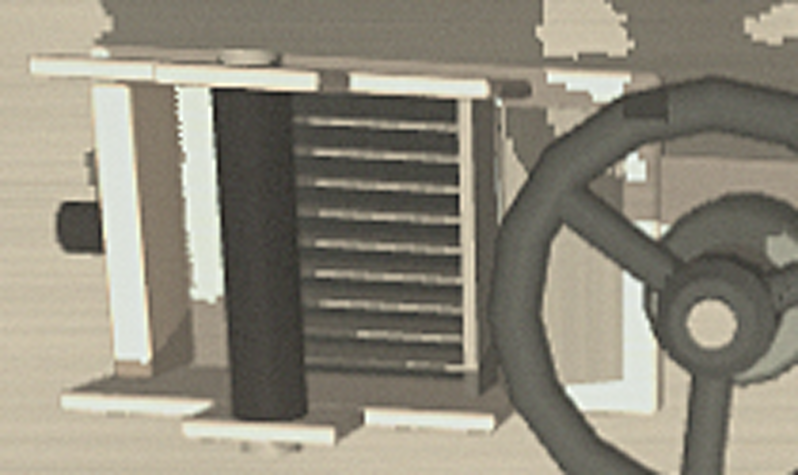

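```bash
python3 - <<'E'
from h import *
c=cam('wrist',load('w25'))
q=onplane(c,np.array([(662,76),(658,410)])/3.8+[79.6,109.6],12)[:,:2]-[511.8,140.8]
k=onplane(c,np.array([(548,20),(505,412)])/5+[358-60.4,188-50.4],12)[:,:2]-[511.8,140.8]
u=np.array([np.cos(np.radians(86.9)),np.sin(np.radians(86.9))]);n=np.array([-u[1],u[0]]);print(q@u,q@n,k@u,k@n)
E
```

```text
[-34.42619761 -34.34790731] [ 53.11315244 -52.97095138] [147.70970591 148.00501457] [ 49.52984136 -46.05543801]
```

```bash
python3 -c "
from cell import ticket
print(ticket.hand_in())"
```

```text
the job is handed in; nothing more can be done
None
```

The slicer is home against the stop, the clamp is wound down with the indicator tab out, and the job is handed in. The robot's clock read about 19 s and no verdict was given.

**Sliding home:** I gripped the carrying bar with the tool tilted back to clear the handwheel. I slid the slicer in and eased up at about 0.5 mm per step until the arm stalled. The wrist force towards the stop peaked at about 21 N. That is an upper bound on the stop force, because part of it is friction.

**Winding the clamp:** I wound the grip clockwise about 1.5 turns, in 30° steps with a picture after each from 330° on. The tab popped out in the last of these steps. I added about 8° to take it clear of the 15 mm limit, then let go and rose clear.

**Last checks from the wrist camera:**
- **Slicer position:** the front edge of its base is 34.4 mm before the screw axis (35 mm when home). The edge is square to within about 0.1° and centred to within about 1 mm.
- **Tab:** about 21–22 mm out.
- **Robot:** touching nothing, with contact force readings under 1 N.

**What I could not confirm:**
- Close-ups during the slide suggested a 1–3 mm gap at one tongue corner. That disagreed with the arm stalling and with the later views from above, which show the slicer home.
- The foot's force on the tongue was never measured; I inferred it from the tab.
- I did not measure the bystanders again, but the arm felt no unexpected contact.

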